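# Close up the boot finishing case

## Task

Get the blue finishing case ready to go back to the store: put every sanding drum that is out on the bench into the bay with the black floor and every wax bar into the bay with the cork floor, and screw the black cap of the wax jar in the case fully tight (clockwise). When all that is done, lower the lid gently until it is fully shut, and then swing the clamp all the way down onto it. Leave the boot, the grinder and the green can where they are.

Things in the scene. Friction and masses are not known exactly. Their poses are not given: they have to be found in the camera images.
- case: Blue case fixed to the bench, 190 (x) x 310 (y) x 75 mm high, open top, walls 5, floor 6 mm. Origin: centre of underside; x runs from its front to the lid hinge at the back, y to the left, z up. Bays, each x -90 to 90 mm: wax bay (cork floor) y 32 to 150, jar well y -58 to 28, drum bay (black floor) y -150 to -62; the dividers between are 4 mm thick and reach 40 mm above the bench.
- drum_bay (a point): Centre of the drum bay's floor (black rubber, right side of the case); bay 180 x 88 mm. Axes as the case's.
- wax_bay (a point): Centre of the wax bay's floor (cork, left side of the case); bay 180 x 118 mm. Axes as the case's.
- lid (a joint): Angle of the blue lid in rad: 0 shut (lying flat on the rim), about 1.57 upright, up to 1.9. Stiff hinge along the case's back top edge: the lid stays where it is left; it takes about 1.5 to 3 N at the tab to move. The lid is 190 x 310 x 8 mm.
- lid_tab (a point): Grip point on the lid's orange tab, which sticks out 40 mm beyond the lid's front edge (14 mm wide along the case's y, 8 mm thick); the point is 27 mm beyond the edge. Moves with the lid at radius 217 mm about lid_hinge; lid shut, it stands in front of the case, 79 mm above the bench.
- lid_hinge (a point): Point on the lid's hinge axis (parallel to the case's y, 79 mm above the bench), in line with the tab.
- clamp (a joint): Angle of the lid clamp in rad: 0 fully down, its steel bar lying on the shut lid; starts up and swung out to the front (1.7 to 2.1; limit 2.2). Swings up, over and down about an axis parallel to the case's y at the front rim. Stiff: stays where left; about 2 to 3 N at the grip moves it.
- clamp_grip (a point): Grip point on the clamp's red handle block (14 x 18 x 38 mm, 18 mm along the case's y; it stands up from the bar when the clamp is down). In the clamp's frame it lies 50 mm along the bar from clamp_hinge and 30 mm above it (bar towards +x of the case and block upright when down); the block's end is 14 mm beyond.
- clamp_hinge (a point): Point on the clamp's axis, mid width, 107 mm in front of the case's centre, at y -15 mm, 84 mm above the bench.
- cap (a joint): Angle of the wax jar's captive screw cap in rad: 0 fully tight, growing as it is unscrewed (anticlockwise from above), limit 3.0; starts 1.1 to 2.5. It turns on a vertical axis and does not rise; stiff (0.12 N m), stays where it is left. Tight when the white line on the cap meets the white mark on the jar's shoulder (front side).
- cap_top (a point): Centre of the top of the black cap (50 mm diameter, 20 mm high, top 70.5 mm above the bench; jar 62 mm diameter below it, fixed in the case's middle well, axis at the case's x 0, y -15 mm).
- drum1: Sanding drum: rust-coloured abrasive cylinder 40 mm diameter, 45 mm high, standing on its flat end, with a steel shank (10 mm diameter, 18 mm long) pointing up. Origin: centre of its underside; z along the shank. About 0.09 kg. May be absent.
- drum2: A second sanding drum, same as drum1. May be absent.
- drum3: A third sanding drum, same as drum1. May be absent.
- wax1: Dark brown wax bar (hard), 110 x 26 x 30 mm high, lying flat. Origin: centre of its underside; x along its length. About 0.1 kg. May be absent.
- wax2: Tan wax bar, same size as wax1. May be absent.
- boot: Black leather work boot, 270 x 110 x 220 mm, standing to the right of the case. Bystander. Origin: under its middle.
- grinder: Black hand grinder with a rust-coloured drum, about 200 x 40 x 45 mm, lying beyond the work. Bystander. Origin: under its middle; x along its length.
- can: Green can, 66 mm diameter, 100 mm high, to the left of the loose work. Bystander. Origin: centre of its underside.
Mind the look-alikes: they are no part of the job. Leave any turquoise, white or yellow look-alike of the drum1 alone.

How it is judged:
By the outcome, as a careful person would: the job done as asked, in the order asked, and still so for the second after the job is handed in, with the robot touching nothing.
Of drum1, drum2, drum3, wax1, wax2 only 3 to 5 are there at a start; the rules pass over those that are not, and their reading is None.
At some moment in a run one of drum1, drum2, drum3, wax1, wax2 may be knocked a few centimetres aside while the robot is not near it.
Once in a run the grip may slacken for a moment while it holds something.
It also fails if it takes over 210 s, if anything falls off the work surface, if the arm or the gripper's body presses on something with over 40 N, if the wrist force passes 120 N, or if a joint passes its speed limit or range.

## Robot

A 6-joint arm with a two-finger parallel gripper is mounted at the origin on the work surface. World frame = base frame: x ahead of the robot, y to its left, z up, the work surface at z = 0. Lengths are in mm, angles in degrees, forces in N, time in s.
With the tool pointing down it reaches from about 300 to 850 mm from the base axis. Payload 4.2 kg.
Tool frame: the origin (TCP) lies between the finger pads; the fingertips stand 14 mm ahead of it and the grasp point (between the pads) lies 5 mm behind it (env.finger_overhang is the distance from the TCP to the fingertips, in mm); z points along the fingers, y is the line along which they close (so a half turn about z gives the same grasp; the last joint's range is limited). The gripper opens to 91 mm and grips with 3 to 60 N. Pads are 32 mm wide; open, the fingers measure 118 mm over their backs; the gripper's body (76 mm by 178 mm) begins 60 mm behind the grasp point.
Start: joints at [-72.708, 18.312, 89.639, -0, 72.044, -1.146], TCP at [181.861, -545.498, 227.976] pointing down, gripper open.
Joint ranges: [-177.97, 177.97], [-48.28, 115.42], [12.27, 149.76], [-77.06, 257.06], [2.81, 150.46], [-146.56, 146.56]. Speed limits (degrees/s): [147.25, 147.25, 180, 180, 180, 180].

## Interface

Orientations are given as [roll, pitch, yaw] about the fixed x, y, z axes, in that order (R = Rz(yaw) Ry(pitch) Rx(roll)).
In Python, from workcell import status, cams, env, finder gives the robot as it stands.
- The arm moves only by the tool apply_moves, never from a script. Its argument "increments" is a list of rows, each a list of 7 numbers: the opening, from -1 (shut) to 1 (fully open), then the shift along the world's x, y, z in m, then the turn, a rotation vector about the world's x, y, z in degrees. In form: [[gripper, x, y, z, ax, ay, az], ...]. A call has 1 to 5 rows; each row shifts and turns the commanded pose from where the row before left it; what a row does not reach is not made up. A row lasts 1/12 s, in which the tool goes at most 41.7 mm and 7.16 degrees, less where a joint would pass 70% of its speed; a pose out of reach is approached as far as the arm can. A call with a gripper value outside its range is refused whole. The fingers move at their own pace and stop on an object; "newtons" is the grip in N (left out, the last holds). Time passes only in rows, so rows that do not move let the fingers close. It gives the time, the measured TCP pose, the force, the opening and the grip force at its end, in the units of the state.
- status.state(): the state, without advancing time (a new reading comes with each control period).
- cams.grab_frame(name): name is "side" or "top" or "wrist"; returns a dict with "color" (480x640x3 uint8, red, green, blue), "intrinsics" (3x3 intrinsics, pixels), "R" (3x3) and "t" (3): a world point X has camera coordinates R X + t. Camera axes: x right, y down, z forward; pixel columns grow to the right and rows downward; lengths in mm; the calibration is good to about 2 mm. A picture is of the moment at which its call begins. There is no depth.
- env.job_done(): hands the job in; it is judged then, once.
Trained networks look in the newest picture that a camera, given by its name, has taken for a name from the list of things; names that differ only in an ending like _2 or _b are one class to them, and where a whole thing is asked for, a point or a joint stands for the part that bears it (a point fixed in the world has none). Each returns a list of dicts, best first, with "score" (0 to 1); they miss things now and then, are a little off and sometimes report something else, mostly with a low value. They report only what shows in the picture. A call takes as long as a camera call. They do not tell look-alikes from the thing itself.
- finder.boxes_of(query, camera): "rect" ([left, top, width, height] in pixels, round what is visible of it).
- finder.trace(query, camera): "pixels" (480x640 bool, what is visible of it) and "rect" ([left, top, width, height] in pixels, round what is visible of it).
The state is a dict: "time_s": time; "qpos": joint angles; "qvel": joint speeds; "effort": joint torques, N m; "ee_pos": TCP position; "ee_rot": TCP orientation; "force": force on the tool from outside, world axes, zero at the start; "torque": the same for the moment, N m; "gripper_width": finger opening in mm; "gripper_force": force on a finger pad.
Only numpy, scipy, OpenCV 4.12 (cv2) and the standard library are available. Lean on these libraries where they do the work, as an engineer would, in place of code of your own. Each camera call takes 0.05 s, during which the arm holds its last target. There are 200 camera calls.

## Working session

There is one attempt and no reset: what is moved stays moved. The work goes in short steps, Python scripts to look and compute and a tool call to move; the robot and the scene stay as the last step left them, time stands still between calls to the robot, and variables do not carry over. Pictures are saved under pics/ and viewed, at most 14 in all, crops included, and the job is handed in when it is done.

Besides the shell and the picture viewer there is one more tool, called after "Request:" as a command line: name --pt "numbers of a row" for each row, then --argument value for the rest. apply_moves: Moves the arm, as the interface text tells. Its arguments: {"type":"object","properties":{"increments":{"type":"array","items":{"type":"array","items":{"type":"number"}}},"newtons":{"type":"number"}},"required":["increments"]}

```bash
ls; mkdir -p pics; python3 - <<'E'
from workcell import status,cams,env,finder
import cv2,numpy as np
print(status.state())
for n in ["side","top"]:
    f=cams.grab_frame(n); cv2.imwrite(f"pics/{n}0.png",f["color"][:,:,::-1])
    print(n,f["intrinsics"],f["R"],f["t"])
    for q in ["drum1","wax1","wax2","case","lid_tab","clamp_grip","cap_top","boot","grinder","can"]:
        print(q,[(round(b["score"],2),[round(x) for x in b["rect"]]) for b in finder.boxes_of(q,n)][:6])
E
```

```text
pics
{'time_s': 0.0, 'qpos': array([-7.27104153e+01,  1.83515287e+01,  8.97072803e+01, -2.01770461e-03,
        7.20406883e+01, -1.14405349e+00]), 'qvel': array([-0.03091985,  0.11686967, -0.04802461, -0.04571581,  0.02978684,
       -0.01521362]), 'effort': array([ 5.57646381e-04, -4.12462413e+01, -2.31972420e+01,  7.27633014e-02,
        4.55245643e-02, -1.38477239e-04]), 'ee_pos': array([ 181.68657615, -545.04407774,  227.11543631]), 'ee_rot': array([-1.79900484e+02, -6.86521866e-05,  1.84342620e+01]), 'force': array([-0.41567166, -0.17340205, -0.15620701]), 'torque': array([ 0.03967707, -0.07855196, -0.0482096 ]), 'gripper_force': 0.0, 'gripper_width': 91.11923969020658}
side [[471.32032461   0.         316.85419777]
 [  0.         471.32032461 240.1025336 ]
 [  0.           0.           1.        ]] [[-0.87853876 -0.47744295  0.01476051]
 [-0.36863321  0.65801968 -0.65659703]
 [ 0.30377492 -0.58228715 -0.75409712]] [ 527.82137589  304.55822752 1010.45555503]
drum1 [(0.89, [289, 327, 22, 23]), (0.85, [245, 261, 16, 25]), (0.8, [335, 331, 16, 25]), (0.75, [308, 304, 17, 23]), (0.7
[... 807 characters left out ...]
 616.95960735 1436.07890718]
drum1 [(0.74, [246, 264, 12, 19]), (0.73, [294, 159, 154, 161]), (0.71, [182, 240, 17, 20]), (0.68, [233, 235, 17, 17]), (0.58, [229, 300, 15, 16]), (0.55, [253, 194, 15, 19])]
wax1 [(0.88, [174, 292, 26, 38]), (0.24, [181, 241, 16, 19])]
wax2 [(0.88, [174, 292, 26, 38]), (0.24, [181, 241, 16, 19])]
case [(0.63, [290, 162, 159, 156])]
lid_tab [(0.72, [314, 160, 134, 80]), (0.68, [117, 214, 37, 34])]
clamp_grip [(0.68, [342, 288, 18, 32])]
cap_top [(0.64, [315, 156, 135, 82]), (0.59, [355, 245, 22, 22])]
boot [(0.65, [472, 194, 68, 118]), (0.55, [317, 159, 131, 81])]
grinder [(0.85, [278, 159, 20, 75]), (0.38, [470, 197, 68, 118])]
can [(0.63, [116, 212, 38, 35])]
```

```bash
python3 - <<'E'
import cv2
a=cv2.imread("pics/top0.png")[120:380,90:560]; cv2.imwrite("pics/top0c.png",cv2.resize(a,None,fx=1.7,fy=1.7,interpolation=cv2.INTER_CUBIC))
a=cv2.imread("pics/side0.png")[80:450,130:460]; cv2.imwrite("pics/side0c.png",cv2.resize(a,None,fx=1.6,fy=1.6,interpolation=cv2.INTER_CUBIC))
E
```

```text
(no output)
```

View pics/top0c.png

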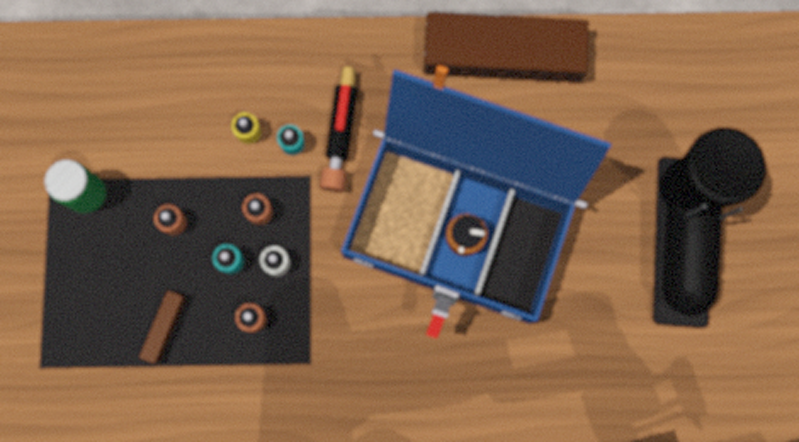

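View pics/side0c.png

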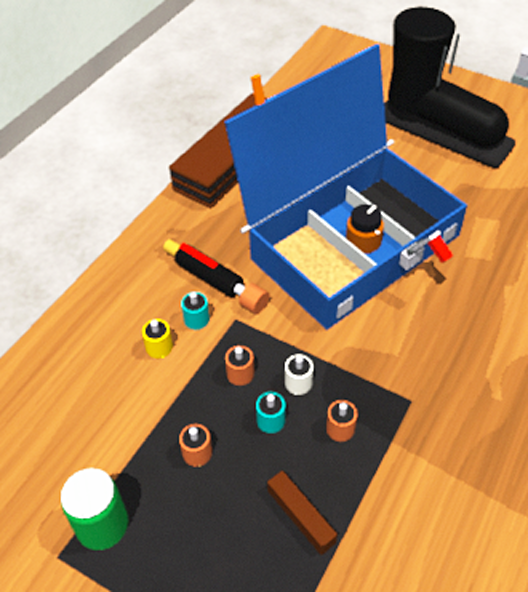

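```bash
cat > h.py <<'E'
from workcell import status,cams,env,finder
import cv2,numpy as np
from scipy.optimize import least_squares
def proj(f,X):
    c=np.atleast_2d(X)@f["R"].T+f["t"]; p=c@f["intrinsics"].T; return p[:,:2]/p[:,2:]
def plane(f,uv,z):
    d=f["R"].T@np.linalg.solve(f["intrinsics"],[uv[0],uv[1],1.]); o=-f["R"].T@f["t"]
    return o+d*(z-o[2])/d[2]
def tri(fs,uvs):
    A=[];b=[]
    for f,uv in zip(fs,uvs):
        d=f["R"].T@np.linalg.solve(f["intrinsics"],[uv[0],uv[1],1.]); d/=np.linalg.norm(d); o=-f["R"].T@f["t"]
        P=np.eye(3)-np.outer(d,d); A.append(P); b.append(P@o)
    return np.linalg.lstsq(np.vstack(A),np.hstack(b),rcond=None)[0]
def rz(a): c,s=np.cos(a),np.sin(a); return np.array([[c,-s,0],[s,c,0],[0,0,1]])
def case_pts(p,X): return np.asarray(X)@rz(p[2]).T+[p[0],p[1],0]
E
python3 - <<'E'
from h import *
T=cams.grab_frame("top");S=cams.grab_frame("side")
t=lambda u,v:(u/1.7+90,v/1.7+120); s=lambda u,v:(u/1.6+130,v/1.6+80)
C=[(-95,155,75),(-95,-155,75),(95,155,79),(95,-155,79),(0,-15,70.5)]
ut=[t(346,250),t(537,317),t(380,133),t(582,205),t(467,233)]
us=[s(329,298),s(466,207),s(248,230),s(391,143),s(366,215)]
r=least_squares(lambda p:np.r_[(proj(T,case_pts(p,C))-ut).ravel(),(proj(S,case_pts(p,C))-us).ravel()],[600,-100,-.33],loss="soft_l1")
print("case",r.x[:2],np.degrees(r.x[2]));print(r.fun.reshape(-1,2).round(1).tolist())
for n,a,b in [("d1",(170,219),(195,445)),("d2",(257,208),(239,365)),("d3",(250,318),(342,420)),("wax",(163,327),(302,511)),("tab",(440,76),(257,90)),("grip",(436,325),(440,247)),("capc",(467,233),(366,217))]:
    X=tri([T,S],[t(*a),s(*b)]); print(n,X.round(),"top@45",plane(T,t(*a),45).round(),"in case",((X-[*r.x[:2],0])@rz(r.x[2])).round())
a,b=plane(T,t(174,293),30),plane(T,t(150,361),15); print("wax ends",a,b)
E
```

```text
case [ 578.82409014 -165.85500088] -20.986239446081967
[[-3.4, 0.3], [-0.8, 2.7], [2.3, 1.1], [-3.6, -1.1], [0.3, -1.3], [-0.4, 0.4], [1.1, -2.1], [0.5, -3.3], [-2.6, 0.4], [0.4, -1.5]]
d1 [607. 283.  19.] top@45 [603. 277.  45.] in case [-134.  429.   19.]
d2 [622. 146.  20.] top@45 [618. 143.  45.] in case [-71. 307.  20.]
d3 [450. 155.  22.] top@45 [449. 152.  45.] in case [-235.  253.   22.]
wax [439. 291.  12.] top@45 [437. 283.  45.] in case [-294.  376.   12.]
tab [ 748. -133.  281.] top@45 [ 827. -145.   45.] in case [146.  92. 281.]
grip [ 430. -127.  116.] top@45 [ 434. -130.   45.] in case [-153.  -17.  116.]
capc [ 573. -179.   60.] top@45 [ 574. -181.   45.] in case [ -1. -15.  60.]
wax ends [490.05194662 271.02942486  30.        ] [387.81965904 308.30983587  15.        ]
```

Request:
apply_moves --pt "1 0.0134 0.035 0.001 0 0 7.03" --pt "1 0.0134 0.035 0.001 0 0 7.03" --pt "1 0.0134 0.035 0.001 0 0 7.03" --pt "1 0.0134 0.035 0.001 0 0 7.03" --pt "1 0.0134 0.035 0.001 0 0 7.03" --newtons 25

```text
time_s: 1.62
ee_pos: [249.1, -368.9, 233.0]
ee_rot: [180.0, -0.0, 53.9]
force: [1.2, -0.3, 0.4]
gripper_width: 91.3
gripper_force: 0.0
```

Request:
apply_moves --pt "1 0.0134 0.035 0.001 0 0 7.03" --pt "1 0.0134 0.035 0.001 0 0 7.03" --pt "1 0.0134 0.035 0.001 0 0 7.03" --pt "1 0.0134 0.035 0.001 0 0 7.03" --pt "1 0.0134 0.035 0.001 0 0 7.03"

```text
time_s: 2.03
ee_pos: [316.1, -193.8, 238.3]
ee_rot: [179.9, 0.0, 89.0]
force: [0.3, -0.4, 0.6]
gripper_width: 91.2
gripper_force: 0.0
```

Request:
apply_moves --pt "1 0.0134 0.035 0.001 0 0 7.03" --pt "1 0.0134 0.035 0.001 0 0 7.03" --pt "1 0.0134 0.035 0.001 0 0 7.03" --pt "1 0.0134 0.035 0.001 0 0 7.03" --pt "1 0.0134 0.035 0.001 0 0 7.03"

```text
time_s: 2.45
ee_pos: [383.1, -18.6, 243.4]
ee_rot: [179.9, 0.0, 124.2]
force: [0.5, 0.0, 0.6]
gripper_width: 91.4
gripper_force: 0.0
```

Request:
apply_moves --pt "1 0.0134 0.035 0.001 0 0 7.03" --pt "1 0.0134 0.035 0.001 0 0 7.03" --pt "1 0.0134 0.035 0.001 0 0 7.03" --pt "1 0.0134 0.035 0.001 0 0 7.03" --pt "1 0.0134 0.035 0.001 0 0 7.03"

```text
time_s: 2.87
ee_pos: [450.1, 156.5, 248.2]
ee_rot: [180.0, 0.0, 159.4]
force: [0.7, -0.2, 0.3]
gripper_width: 91.3
gripper_force: 0.0
```

Request:
apply_moves --pt "1 0 0 0 0 0 0"

```text
time_s: 2.95
ee_pos: [452.2, 159.9, 248.0]
ee_rot: [179.8, 0.1, 159.5]
force: [-0.3, -0.9, 0.3]
gripper_width: 91.3
gripper_force: 0.0
```

```bash
cat >> h.py <<'E'
def drums(f=None,n="wrist",show=True):
    """rust drums seen: mask of rust colour -> circle of top face"""
    f=f or cams.grab_frame(n)
    out=[]
    for b in finder.trace("drum1",n):
        m=b["pixels"]; px=f["color"][m].astype(float)
        l,t,w,h=b["rect"]; hsv=cv2.cvtColor(f["color"],cv2.COLOR_RGB2HSV)[m]
        sat=hsv[hsv[:,1]>90]; hue=np.median(sat[:,0]) if len(sat) else -1
        out.append((round(b["score"],2),[round(x) for x in b["rect"]],float(hue),plane(f,(l+w/2,t+h/2),30).round(1).tolist()))
        if show: print(out[-1])
    return f,out
E
python3 - <<'E'
from h import *
f,o=drums(); cv2.imwrite("pics/w1.png",f["color"][:,:,::-1])
print(-f["R"].T@f["t"],f["R"].round(2).tolist(),status.state()["ee_pos"])
for q in ["wax1"]: print([(b["score"],b["rect"]) for b in finder.boxes_of(q,"wrist")])
E
```

```text
(0.95, [295, 196, 41, 47], 11.0, [449.8, 154.7, 30.0])
(0.84, [464, 285, 41, 41], 9.0, [599.3, 289.2, 30.0])
(0.6, [293, 280, 42, 48], -1.0, [534.8, 120.4, 30.0])
(0.57, [361, 264, 37, 47], 88.0, [541.2, 191.2, 30.0])
(0.3, [420, 100, 44, 117], 11.0, [436.7, 288.8, 30.0])
[381.6226654  186.04181664 404.47229087] [[0.35, 0.94, 0.0], [0.9, -0.34, 0.27], [0.25, -0.09, -0.96]] [449.86235813 155.44981411 247.63034151]
[(0.59, [420.1, 98.5, 48.1, 117.6])]
```

View pics/w1.png

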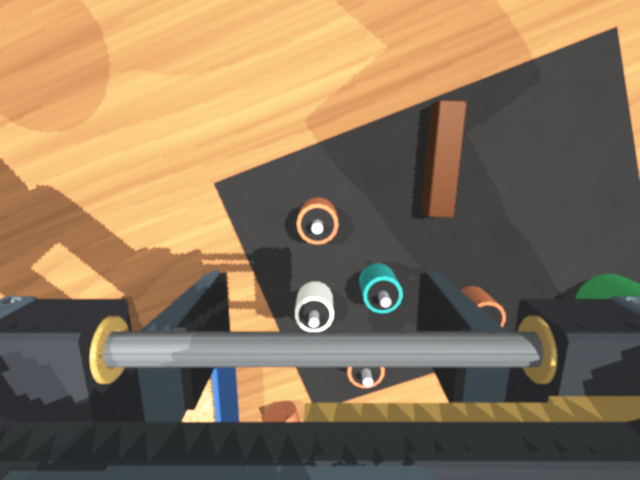

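Request:
apply_moves --pt "1 0 0 -0.04 0 0 0" --pt "1 0 0 -0.04 0 0 0" --pt "1 0 0 -0.04 0 0 0" --pt "1 0 0 -0.04 0 0 0" --pt "1 0 0 -0.038 0 0 0" --newtons 30

```text
time_s: 3.52
ee_pos: [449.1, 152.8, 48.8]
ee_rot: [180.0, 0.0, 158.9]
force: [0.3, -0.4, -1.1]
gripper_width: 91.3
gripper_force: 0.0
```

Request:
apply_moves --pt "1 0 0 -0.02 0 0 0" --pt "-1 0 0 0 0 0 0" --pt "-1 0 0 0 0 0 0" --pt "-1 0 0 0 0 0 0" --pt "-1 0 0 0 0 0 0"

```text
time_s: 3.93
ee_pos: [451.4, 154.5, 32.0]
ee_rot: [179.8, 0.2, 159.0]
force: [-0.8, 0.2, 0.2]
gripper_width: 67.6
gripper_force: 0.0
```

Request:
apply_moves --pt "-1 0 0 0 0 0 0" --pt "-1 0 0 0 0 0 0" --pt "-1 0 0 0 0 0 0" --pt "-1 0 0 0 0 0 0"

```text
time_s: 4.27
ee_pos: [450.1, 154.7, 30.5]
ee_rot: [180.0, 0.1, 159.0]
force: [0.2, 0.7, 0.1]
gripper_width: 40.8
gripper_force: 0.4
```

Request:
apply_moves --pt "-1 0 0 0 0 0 0" --pt "-1 0 0 0 0 0 0" --pt "-1 0 0 0.03 0 0 0" --pt "-1 0 0 0.04 0 0 0" --pt "-1 0 0 0.04 0 0 0"

```text
time_s: 4.68
ee_pos: [448.6, 154.1, 140.2]
ee_rot: [-179.9, -0.2, 159.0]
force: [1.6, 0.2, -0.7]
gripper_width: 39.7
gripper_force: 30.0
```

Request:
apply_moves --pt "-1 0 0 0.04 0 0 0" --pt "-1 0.0107 -0.0362 0 0 0 0" --pt "-1 0.0107 -0.0362 0 0 0 0" --pt "-1 0.0107 -0.0362 0 0 0 0" --pt "-1 0.0107 -0.0362 0 0 0 0"

```text
time_s: 5.1
ee_pos: [492.5, 8.4, 180.0]
ee_rot: [180.0, -0.0, 159.1]
force: [0.8, 0.5, -0.6]
gripper_width: 39.2
gripper_force: 30.0
```

Request:
apply_moves --pt "-1 0.0107 -0.0362 0 0 0 0" --pt "-1 0.0107 -0.0362 0 0 0 0" --pt "-1 0.0107 -0.0362 0 0 0 0" --pt "-1 0.0107 -0.0362 0 0 0 0" --pt "-1 0.0107 -0.0362 0 0 0 0"

```text
time_s: 5.52
ee_pos: [546.0, -173.1, 179.4]
ee_rot: [180.0, -0.1, 159.0]
force: [0.3, -0.1, -1.2]
gripper_width: 39.4
gripper_force: 30.0
```

Request:
apply_moves --pt "-1 0.0107 -0.0362 0 0 0 0" --pt "-1 0.0107 -0.0362 0 0 0 0" --pt "-1 0.0107 -0.0362 0 0 0 0" --pt "-1 0 0 0 0 0 0" --pt "-1 0 0 0 0 0 0"

```text
time_s: 5.93
ee_pos: [577.9, -281.4, 178.5]
ee_rot: [180.0, -0.1, 158.9]
force: [0.0, 0.8, -1.0]
gripper_width: 39.7
gripper_force: 30.0
```

```bash
python3 - <<'E'
from h import *
f=cams.grab_frame("wrist"); cv2.imwrite("pics/w2.png",f["color"][:,:,::-1]); np.save("w2.npy",f,allow_pickle=True)
s=status.state(); print(s["ee_pos"],s["gripper_width"],s["gripper_force"])
im=f["color"].copy(); p=[578.8,-165.9,np.radians(-21)]
L=lambda a,b: cv2.line(im,*[tuple(int(v) for v in q) for q in proj(f,case_pts(p,[a,b]))],(0,255,0),1)
for a,b in [((-95,-155,75),(95,-155,75)),((-95,-155,75),(-95,155,75)),((-95,155,75),(95,155,75)),((-90,-62,40),(90,-62,40)),((-90,-58,40),(90,-58,40)),((-90,-62,40),(-90,-150,40)),((-90,-150,40),(90,-150,40)),((-90,30,40),(90,30,40))]: L(a,b)
cv2.imwrite("pics/w2o.png",im[:,:,::-1])
E
```

```text
[ 577.59924132 -279.90179906  178.78617853] 39.34119981138823 29.999650418758392
```

View pics/w2o.png

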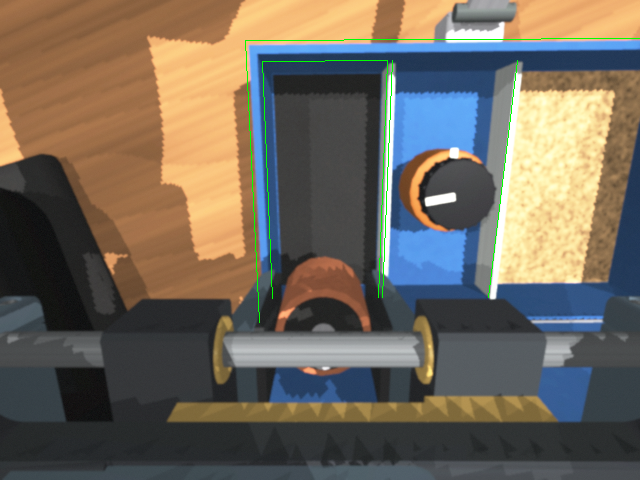

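Request:
apply_moves --pt "-1 0.004 0.001 -0.03 0 0 0" --pt "-1 0 0 -0.03 0 0 0" --pt "-1 0 0 -0.03 0 0 0" --pt "-1 0 0 -0.03 0 0 0" --pt "-1 0 0 -0.01 0 0 0"

```text
time_s: 6.4
ee_pos: [579.1, -275.6, 45.6]
ee_rot: [179.9, -0.5, 159.1]
force: [-0.2, 0.2, -2.2]
gripper_width: 39.3
gripper_force: 30.0
```

Request:
apply_moves --pt "-1 0 0 -0.006 0 0 0" --pt "-1 0 0 -0.005 0 0 0" --pt "-1 0 0 0 0 0 0" --pt "-1 0 0 0 0 0 0"

```text
time_s: 6.73
ee_pos: [583.2, -279.1, 40.6]
ee_rot: [-180.0, 0.2, 159.1]
force: [0.2, 1.2, -0.1]
gripper_width: 39.4
gripper_force: 30.0
```

Request:
apply_moves --pt "-1 0 0 -0.002 0 0 0" --pt "-1 0 0 -0.001 0 0 0" --pt "-1 0 0 0 0 0 0"

```text
time_s: 6.98
ee_pos: [582.5, -279.1, 36.6]
ee_rot: [180.0, 0.1, 159.0]
force: [0.3, 0.3, -0.9]
gripper_width: 39.5
gripper_force: 30.0
```

Request:
apply_moves --pt "0.07 0 0 0 0 0 0" --pt "0.07 0 0 0 0 0 0" --pt "0.07 0 0 0 0 0 0" --pt "0.07 0 0 0 0 0 0"

```text
time_s: 7.32
ee_pos: [582.4, -279.0, 36.2]
ee_rot: [180.0, 0.0, 159.0]
force: [0.1, 0.5, 0.0]
gripper_width: 49.3
gripper_force: 0.0
```

Request:
apply_moves --pt "0.07 0 0 0.01 0 0 0" --pt "0.07 0 0 0.03 0 0 0" --pt "0.07 0 0 0.04 0 0 0" --pt "0.07 0 0 0.04 0 0 0" --pt "0.3 0 0 0.04 0 0 0"

```text
time_s: 7.73
ee_pos: [582.0, -278.7, 198.5]
ee_rot: [180.0, 0.0, 159.0]
force: [-0.1, 0.3, 0.0]
gripper_width: 53.3
gripper_force: 0.0
```

Request:
apply_moves --pt "0.6 0.0032 0.0353 0.0026 0 0 0" --pt "0.6 0.0032 0.0353 0.0026 0 0 0" --pt "0.6 0.0032 0.0353 0.0026 0 0 0" --pt "0.6 0.0032 0.0353 0.0026 0 0 0" --pt "0.6 0.0032 0.0353 0.0026 0 0 0"

```text
time_s: 8.15
ee_pos: [598.1, -100.9, 210.2]
ee_rot: [180.0, 0.1, 159.0]
force: [0.9, 0.3, -0.6]
gripper_width: 73.4
gripper_force: 0.0
```

Request:
apply_moves --pt "0.6 0.0032 0.0353 0.0026 0 0 0" --pt "0.6 0.0032 0.0353 0.0026 0 0 0" --pt "0.6 0.0032 0.0353 0.0026 0 0 0" --pt "0.6 0.0032 0.0353 0.0026 0 0 0" --pt "0.6 0.0032 0.0353 0.0026 0 0 0"

```text
time_s: 8.57
ee_pos: [614.1, 75.8, 223.2]
ee_rot: [180.0, 0.1, 159.0]
force: [-0.1, -0.4, -0.3]
gripper_width: 72.8
gripper_force: 0.0
```

Request:
apply_moves --pt "0.6 0.0032 0.0353 0.0026 0 0 0" --pt "0.6 0.0032 0.0353 0.0026 0 0 0" --pt "0.6 0 0 0 0 0 0" --pt "0.6 0 0 0 0 0 0"

```text
time_s: 8.9
ee_pos: [620.6, 146.5, 227.9]
ee_rot: [180.0, 0.0, 159.2]
force: [0.6, -0.1, 0.5]
gripper_width: 73.0
gripper_force: 0.0
```

```bash
python3 - <<'E'
from h import *
drums(); print(status.state()["ee_pos"]); print("top"); drums(n="top"); print("side"); drums(n="side")
print([(b["score"],b["rect"]) for b in finder.boxes_of("wax1","top")])
E
```

```text
(0.83, [367, 308, 29, 22], 24.0, [733.2, 167.5, 30.0])
(0.78, [304, 202, 41, 46], 11.5, [621.2, 148.2, 30.0])
(0.75, [233, 129, 54, 44], -1.0, [537.8, 118.1, 30.0])
(0.68, [296, 309, 35, 21], 88.0, [709.5, 102.6, 30.0])
(0.6, [318, 104, 43, 46], 90.0, [543.5, 191.6, 30.0])
[620.46067865 144.15563182 227.53195945]
top
(0.66, [189, 244, 9, 10], 9.0, [603.6, 271.2, 30.0])
(0.63, [392, 243, 17, 23], 9.0, [580.5, -277.2, 30.0])
(0.61, [237, 192, 6, 8], 24.0, [749.9, 148.5, 30.0])
(0.47, [256, 198, 12, 14], 89.0, [722.7, 90.1, 30.0])
(0.45, [248, 264, 10, 20], -1.0, [535.3, 113.1, 30.0])
side
(0.94, [290, 324, 19, 27], 89.0, [537.1, 195.3, 30.0])
(0.9, [310, 303, 13, 23], -1.0, [533.8, 123.1, 30.0])
(0.83, [360, 190, 19, 21], 10.0, [581.7, -277.0, 30.0])
(0.81, [242, 347, 22, 26], 10.0, [597.9, 288.8, 30.0])
(0.73, [270, 296, 18, 25], 10.0, [617.4, 152.6, 30.0])
(0.65, [244, 266, 19, 19], 89.0, [721.7, 100.1, 30.0])
(0.58, [219, 283, 20, 19], 26.0, [743.3, 172.8, 30.0])
[(0.53, [170.9, 307.9, 17.0, 23.5]), (0.19, [187.3, 245.3, 12.8, 11.9])]
```

Request:
apply_moves --pt "0.6 0.001 0.002 -0.0394 0 0 0" --pt "0.6 0 0 -0.0394 0 0 0" --pt "0.6 0 0 -0.0394 0 0 0" --pt "0.6 0 0 -0.0394 0 0 0" --pt "0.6 0 0 -0.0394 0 0 0"

```text
time_s: 9.67
ee_pos: [621.7, 145.9, 28.9]
ee_rot: [180.0, 0.0, 159.0]
force: [0.6, -0.6, 0.1]
gripper_width: 73.1
gripper_force: 0.0
```

Request:
apply_moves --pt "0.6 0 0 0 0 0 0" --pt "-1 0 0 0 0 0 0" --pt "-1 0 0 0 0 0 0" --pt "-1 0 0 0 0 0 0" --pt "-1 0 0 0 0 0 0"

```text
time_s: 10.08
ee_pos: [623.6, 147.0, 33.2]
ee_rot: [179.8, 0.3, 159.0]
force: [0.2, -0.5, 0.3]
gripper_width: 49.1
gripper_force: 0.0
```

Request:
apply_moves --pt "-1 0 0 0 0 0 0" --pt "-1 0 0 0 0 0 0" --pt "-1 0 0 0 0 0 0" --pt "-1 0 0 0 0 0 0"

```text
time_s: 10.42
ee_pos: [622.7, 146.8, 32.2]
ee_rot: [179.9, 0.2, 159.0]
force: [-1.0, -0.3, 7.7]
gripper_width: 39.3
gripper_force: 30.0
```

Request:
apply_moves --pt "-1 0 0 0.03 0 0 0" --pt "-1 0 0 0.04 0 0 0" --pt "-1 0 0 0.04 0 0 0" --pt "-1 0 0 0.04 0 0 0" --pt "-1 0 0 0 0 0 0"

```text
time_s: 10.83
ee_pos: [626.0, 147.8, 189.9]
ee_rot: [179.4, 0.8, 159.0]
force: [2.0, 0.1, -0.2]
gripper_width: 39.3
gripper_force: 30.0
```

Request:
apply_moves --pt "-1 -0.0071 -0.034 0 0 0 0" --pt "-1 -0.0071 -0.034 0 0 0 0" --pt "-1 -0.0071 -0.034 0 0 0 0" --pt "-1 -0.0071 -0.034 0 0 0 0" --pt "-1 -0.0071 -0.034 0 0 0 0"

```text
time_s: 11.25
ee_pos: [585.4, -24.5, 180.2]
ee_rot: [180.0, 0.0, 159.1]
force: [-0.3, -0.1, -1.6]
gripper_width: 39.2
gripper_force: 30.0
```

Request:
apply_moves --pt "-1 -0.0071 -0.034 0 0 0 0" --pt "-1 -0.0071 -0.034 0 0 0 0" --pt "-1 -0.0071 -0.034 0 0 0 0" --pt "-1 -0.0071 -0.034 0 0 0 0" --pt "-1 -0.0071 -0.034 0 0 0 0"

```text
time_s: 11.67
ee_pos: [549.9, -194.7, 180.2]
ee_rot: [180.0, 0.0, 159.0]
force: [0.4, 0.3, -0.8]
gripper_width: 39.5
gripper_force: 30.0
```

Request:
apply_moves --pt "-1 -0.0071 -0.034 0 0 0 0" --pt "-1 -0.0071 -0.034 0 0 0 0" --pt "-1 0 0 0 0 0 0" --pt "-1 0 0 0 0 0 0" --pt "-1 0 0 0 0 0 0"

```text
time_s: 12.08
ee_pos: [536.3, -260.9, 180.0]
ee_rot: [180.0, -0.0, 159.0]
force: [-0.5, -0.3, -1.0]
gripper_width: 39.3
gripper_force: 30.0
```

```bash
python3 - <<'E'
from h import *
f=cams.grab_frame("wrist"); cv2.imwrite("pics/w3.png",f["color"][:,:,::-1])
s=status.state(); print(s["ee_pos"],s["gripper_width"])
E
```

```text
[ 536.45816254 -260.31100567  180.02568837] 39.362995138833924
```

View pics/w3.png

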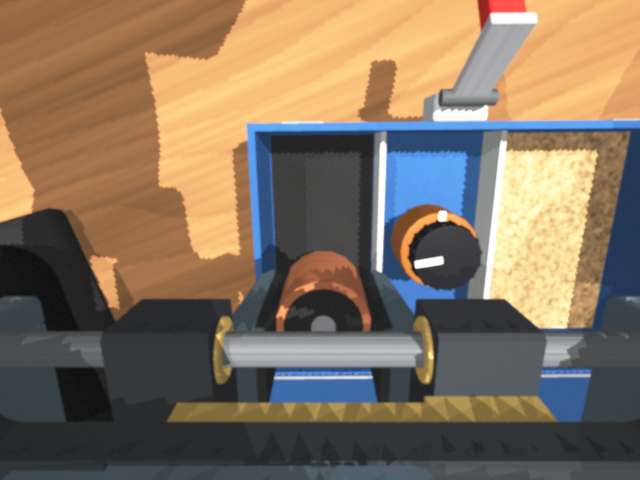

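Request:
apply_moves --pt "-1 0 -0.001 -0.03 0 0 0" --pt "-1 0 0 -0.03 0 0 0" --pt "-1 0 0 -0.03 0 0 0" --pt "-1 0 0 -0.03 0 0 0" --pt "-1 0 0 -0.01 0 0 0"

```text
time_s: 12.55
ee_pos: [534.3, -259.4, 46.1]
ee_rot: [179.9, -0.4, 159.2]
force: [-1.3, -0.1, -0.8]
gripper_width: 39.5
gripper_force: 30.0
```

Request:
apply_moves --pt "-1 0 0 -0.007 0 0 0" --pt "-1 0 0 -0.004 0 0 0" --pt "-1 0 0 -0.001 0 0 0" --pt "-1 0 0 0 0 0 0"

```text
time_s: 12.88
ee_pos: [537.5, -262.5, 39.5]
ee_rot: [-180.0, 0.1, 159.1]
force: [0.5, -0.2, -0.5]
gripper_width: 39.1
gripper_force: 30.0
```

Request:
apply_moves --pt "0.07 0 0 0 0 0 0" --pt "0.07 0 0 0 0 0 0" --pt "0.07 0 0 0 0 0 0" --pt "0.07 0 0 0 0 0 0"

```text
time_s: 13.22
ee_pos: [536.8, -262.5, 38.9]
ee_rot: [-180.0, 0.1, 159.0]
force: [-0.9, -0.1, 1.0]
gripper_width: 48.9
gripper_force: 0.0
```

Request:
apply_moves --pt "0.07 0 0 0.01 0 0 0" --pt "0.07 0 0 0.03 0 0 0" --pt "0.07 0 0 0.04 0 0 0" --pt "0.07 0 0 0.04 0 0 0" --pt "0.3 0 0 0.04 0 0 0"

```text
time_s: 13.63
ee_pos: [536.1, -262.2, 200.8]
ee_rot: [180.0, 0.0, 159.0]
force: [0.8, 0.4, -0.0]
gripper_width: 52.7
gripper_force: 0.0
```

Request:
apply_moves --pt "0.6 0.0039 0.0343 0.0018 0 0 0" --pt "0.6 0.0039 0.0343 0.0018 0 0 0" --pt "0.6 0.0039 0.0343 0.0018 0 0 0" --pt "0.6 0.0039 0.0343 0.0018 0 0 0" --pt "0.6 0.0039 0.0343 0.0018 0 0 0"

```text
time_s: 14.05
ee_pos: [555.8, -89.4, 208.4]
ee_rot: [180.0, 0.1, 159.0]
force: [0.6, 0.4, 0.3]
gripper_width: 72.9
gripper_force: 0.0
```

Request:
apply_moves --pt "0.6 0.0039 0.0343 0.0018 0 0 0" --pt "0.6 0.0039 0.0343 0.0018 0 0 0" --pt "0.6 0.0039 0.0343 0.0018 0 0 0" --pt "0.6 0.0039 0.0343 0.0018 0 0 0" --pt "0.6 0.0039 0.0343 0.0018 0 0 0"

```text
time_s: 14.47
ee_pos: [575.3, 82.4, 217.4]
ee_rot: [180.0, 0.1, 159.0]
force: [-0.1, -0.5, 0.5]
gripper_width: 72.8
gripper_force: 0.0
```

Request:
apply_moves --pt "0.6 0.0039 0.0343 0.0018 0 0 0" --pt "0.6 0.0039 0.0343 0.0018 0 0 0" --pt "0.6 0.0039 0.0343 0.0018 0 0 0" --pt "0.6 0.0039 0.0343 0.0018 0 0 0" --pt "0.6 0.0039 0.0343 0.0018 0 0 0"

```text
time_s: 14.88
ee_pos: [594.8, 253.9, 226.4]
ee_rot: [180.0, 0.0, 159.0]
force: [0.2, -0.8, 0.5]
gripper_width: 73.3
gripper_force: 0.0
```

Request:
apply_moves --pt "0.6 0.0039 0.0343 0.0018 0 0 0" --pt "0.6 0 0 0 0 0 0" --pt "0.6 0 0 0 0 0 0" --pt "0.6 0 0 0 0 0 0"

```text
time_s: 15.22
ee_pos: [598.6, 286.1, 227.3]
ee_rot: [-180.0, 0.0, 159.1]
force: [0.4, -0.4, 0.5]
gripper_width: 72.7
gripper_force: 0.0
```

```bash
python3 - <<'E'
from h import *
drums(); print(status.state()["ee_pos"]); print("side"); f,_=drums(n="side")
for b in finder.boxes_of("can","side")[:1]: l,t,w,h=b["rect"]; print("can",plane(f,(l+w/2,t+h/2),50))
print([(b["score"],b["rect"]) for b in finder.boxes_of("wax1","side")])
E
```

```text
(0.64, [303, 206, 42, 54], 11.0, [607.2, 284.1, 30.0])
(0.64, [251, 368, 39, 46], 27.0, [748.4, 169.2, 30.0])
(0.63, [182, 183, 52, 45], 89.0, [543.8, 193.1, 30.0])
(0.42, [206, 410, 10, 10], 89.0, [752.6, 95.9, 30.0])
[598.7645567  285.21179315 227.34969034]
side
(0.95, [310, 303, 17, 23], -1.0, [530.8, 122.5, 30.0])
(0.84, [244, 348, 19, 22], 10.0, [598.5, 288.1, 30.0])
(0.68, [362, 194, 14, 17], 10.0, [580.1, -268.4, 30.0])
(0.67, [285, 220, 4, 2], 108.0, [745.3, -95.2, 30.0])
(0.59, [289, 326, 21, 23], 89.0, [540.0, 194.3, 30.0])
(0.53, [374, 199, 17, 24], 10.0, [535.2, -257.8, 30.0])
(0.45, [219, 281, 21, 20], 25.0, [746.0, 168.7, 30.0])
(0.22, [383, 225, 31, 18], 3.0, [462.8, -196.9, 30.0])
can [651.85418791 423.60589439  50.        ]
[(0.93, [297.1, 375.9, 48.5, 49.7])]
```

Request:
apply_moves --pt "0.6 0.004 0.0005 -0.0394 0 0 0" --pt "0.6 0 0 -0.0394 0 0 0" --pt "0.6 0 0 -0.0394 0 0 0" --pt "0.6 0 0 -0.0394 0 0 0" --pt "0.6 0 0 -0.0384 0 0 0"

```text
time_s: 15.93
ee_pos: [602.8, 286.3, 29.5]
ee_rot: [180.0, 0.0, 159.0]
force: [-0.6, 0.7, -0.1]
gripper_width: 73.0
gripper_force: 0.0
```

Request:
apply_moves --pt "0.6 0 0 0 0 0 0" --pt "-1 0 0 0 0 0 0" --pt "-1 0 0 0 0 0 0" --pt "-1 0 0 0 0 0 0" --pt "-1 0 0 0 0 0 0"

```text
time_s: 16.35
ee_pos: [604.6, 287.7, 34.2]
ee_rot: [179.8, 0.2, 159.0]
force: [1.1, 0.3, 0.7]
gripper_width: 49.0
gripper_force: 0.0
```

Request:
apply_moves --pt "-1 0 0 0 0 0 0" --pt "-1 0 0 0 0 0 0" --pt "-1 0 0 0 0 0 0" --pt "-1 0 0 0 0 0 0"

```text
time_s: 16.68
ee_pos: [603.7, 287.2, 33.1]
ee_rot: [179.9, 0.1, 159.0]
force: [-0.3, -1.5, 5.9]
gripper_width: 39.4
gripper_force: 30.0
```

Request:
apply_moves --pt "-1 0 0 0.03 0 0 0" --pt "-1 0 0 0.04 0 0 0" --pt "-1 0 0 0.04 0 0 0" --pt "-1 0 0 0.04 0 0 0" --pt "-1 0 0 0.005 0 0 0"

```text
time_s: 17.1
ee_pos: [606.3, 288.7, 195.2]
ee_rot: [179.4, 0.6, 159.0]
force: [0.9, 0.2, 0.3]
gripper_width: 39.4
gripper_force: 30.0
```

Request:
apply_moves --pt "-1 -0.0069 -0.0332 0 0 0 0" --pt "-1 -0.0069 -0.0332 0 0 0 0" --pt "-1 -0.0069 -0.0332 0 0 0 0" --pt "-1 -0.0069 -0.0332 0 0 0 0" --pt "-1 -0.0069 -0.0332 0 0 0 0"

```text
time_s: 17.52
ee_pos: [567.5, 119.7, 185.8]
ee_rot: [180.0, -0.0, 159.1]
force: [1.0, -0.3, -1.7]
gripper_width: 39.5
gripper_force: 30.0
```

Request:
apply_moves --pt "-1 -0.0069 -0.0332 0 0 0 0" --pt "-1 -0.0069 -0.0332 0 0 0 0" --pt "-1 -0.0069 -0.0332 0 0 0 0" --pt "-1 -0.0069 -0.0332 0 0 0 0" --pt "-1 -0.0069 -0.0332 0 0 0 0"

```text
time_s: 17.93
ee_pos: [533.1, -46.4, 185.9]
ee_rot: [180.0, 0.0, 159.0]
force: [0.9, 0.1, -0.5]
gripper_width: 39.3
gripper_force: 30.0
```

Request:
apply_moves --pt "-1 -0.0069 -0.0332 0 0 0 0" --pt "-1 -0.0069 -0.0332 0 0 0 0" --pt "-1 -0.0069 -0.0332 0 0 0 0" --pt "-1 -0.0069 -0.0332 0 0 0 0" --pt "-1 -0.0069 -0.0332 0 0 0 0"

```text
time_s: 18.35
ee_pos: [498.6, -212.4, 185.9]
ee_rot: [180.0, 0.0, 159.0]
force: [0.0, 0.5, -0.9]
gripper_width: 39.2
gripper_force: 30.0
```

Request:
apply_moves --pt "-1 -0.0069 -0.0332 0 0 0 0" --pt "-1 0 0 0 0 0 0" --pt "-1 0 0 0 0 0 0" --pt "-1 0 0 0 0 0 0"

```text
time_s: 18.68
ee_pos: [492.2, -243.8, 185.7]
ee_rot: [180.0, -0.0, 159.0]
force: [-0.5, 0.2, 0.0]
gripper_width: 39.7
gripper_force: 30.0
```

```bash
python3 - <<'E'
from h import *
f=cams.grab_frame("wrist"); cv2.imwrite("pics/w4.png",f["color"][:,:,::-1])
s=status.state(); print(s["ee_pos"],s["gripper_width"],-f["R"].T@f["t"])
E
```

```text
[ 492.43352828 -243.29348051  185.8203695 ] 39.66516506371002 [ 422.3227433  -216.60259983  342.31485014]
```

View pics/w4.png

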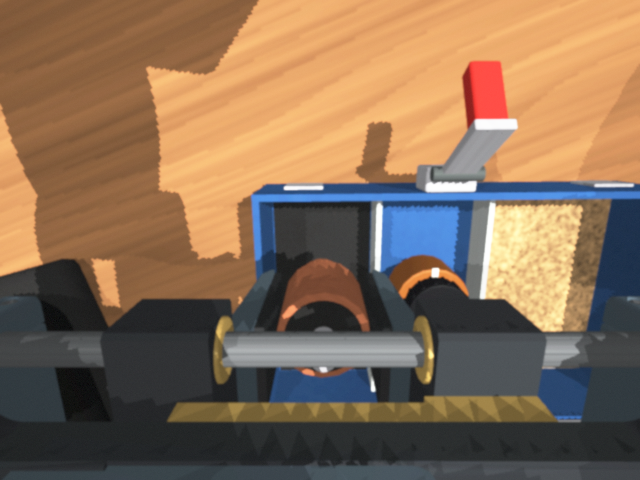

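Request:
apply_moves --pt "-1 -0.0034 0 -0.03 0 0 0" --pt "-1 0 0 -0.03 0 0 0" --pt "-1 0 0 -0.03 0 0 0" --pt "-1 0 0 -0.03 0 0 0" --pt "-1 0 0 -0.012 0 0 0"

```text
time_s: 19.15
ee_pos: [487.2, -241.5, 50.4]
ee_rot: [179.9, -0.4, 159.2]
force: [0.3, 0.2, -1.2]
gripper_width: 39.3
gripper_force: 30.0
```

Request:
apply_moves --pt "-1 0 0 -0.008 0 0 0" --pt "-1 0 0 -0.006 0 0 0" --pt "-1 0 0 -0.001 0 0 0" --pt "-1 0 0 0 0 0 0"

```text
time_s: 19.48
ee_pos: [489.9, -244.0, 39.6]
ee_rot: [-180.0, 0.1, 159.1]
force: [-0.4, 0.3, -0.4]
gripper_width: 39.4
gripper_force: 30.0
```

Request:
apply_moves --pt "0.07 0 0 0 0 0 0" --pt "0.07 0 0 0 0 0 0" --pt "0.07 0 0 0 0 0 0" --pt "0.07 0 0 0 0 0 0"

```text
time_s: 19.82
ee_pos: [489.4, -244.4, 39.5]
ee_rot: [-180.0, 0.1, 159.0]
force: [-0.4, 0.5, 0.2]
gripper_width: 48.9
gripper_force: 0.0
```

Request:
apply_moves --pt "0.07 0 0 0.01 0 0 0" --pt "0.07 0 0 0.03 0 0 0" --pt "0.07 0 0 0.04 0 0 0" --pt "0.07 0 0 0.04 0 0 0" --pt "0.3 0 0 0.04 0 0 0"

```text
time_s: 20.23
ee_pos: [488.6, -244.0, 201.6]
ee_rot: [180.0, 0.0, 159.0]
force: [0.8, -1.3, -0.4]
gripper_width: 52.9
gripper_force: 0.0
```

```bash
python3 - <<'E'
from h import *
drums(n="side")
f=cams.grab_frame("top")
for n in ["top","side"]:
    f=cams.grab_frame(n); b=finder.trace("wax1",n)[:1]
    for x in b:
        c,(w,h),a=cv2.minAreaRect(np.argwhere(x["pixels"])[:,::-1].astype(np.float32)); bp=cv2.boxPoints((c,(w,h),a))
        print(n,x["score"],x["rect"],plane(f,c,20).round(),[plane(f,p,20).round()[:2].tolist() for p in bp])
E
```

```text
(0.85, [244, 264, 18, 20], 89.0, [724.8, 100.5, 30.0])
(0.81, [222, 283, 15, 18], 26.0, [743.7, 169.8, 30.0])
(0.79, [389, 211, 17, 16], 10.0, [485.4, -247.4, 30.0])
(0.79, [290, 328, 20, 20], 89.0, [536.3, 195.9, 30.0])
(0.66, [307, 303, 20, 23], -1.0, [533.9, 124.0, 30.0])
(0.65, [364, 188, 17, 23], 10.0, [576.8, -281.3, 30.0])
(0.6, [375, 198, 16, 25], 10.0, [535.5, -257.4, 30.0])
(0.53, [272, 108, 146, 178], 108.0, [649.8, -257.0, 30.0])
top 0.58 [170.1, 292.8, 29.5, 41.1] [437. 292.  20.] [[394.0, 328.0], [495.0, 287.0], [481.0, 256.0], [381.0, 297.0]]
side 0.63 [296.4, 374.3, 46.2, 49.7] [438. 296.  20.] [[499.0, 289.0], [488.0, 257.0], [379.0, 302.0], [392.0, 332.0]]
```

Request:
apply_moves --pt "0.6 -0.0031 0.0335 0.0019 0 0 0" --pt "0.6 -0.0031 0.0335 0.0019 0 0 0" --pt "0.6 -0.0031 0.0335 0.0019 0 0 0" --pt "0.6 -0.0031 0.0335 0.0019 0 0 0" --pt "0.6 -0.0031 0.0335 0.0019 0 0 0"

```text
time_s: 21.0
ee_pos: [472.3, -75.2, 206.9]
ee_rot: [-180.0, -0.2, 159.0]
force: [0.7, 1.0, 0.4]
gripper_width: 72.9
gripper_force: 0.0
```

Request:
apply_moves --pt "0.6 -0.0031 0.0335 0.0019 0 0 0" --pt "0.6 -0.0031 0.0335 0.0019 0 0 0" --pt "0.6 -0.0031 0.0335 0.0019 0 0 0" --pt "0.6 -0.0031 0.0335 0.0019 0 0 0" --pt "0.6 -0.0031 0.0335 0.0019 0 0 0"

```text
time_s: 21.42
ee_pos: [456.8, 92.2, 216.6]
ee_rot: [-179.9, -0.2, 159.0]
force: [-0.2, -0.8, -0.2]
gripper_width: 73.0
gripper_force: 0.0
```

Request:
apply_moves --pt "0.6 -0.0031 0.0335 0.0019 0 0 0" --pt "0.6 -0.0031 0.0335 0.0019 0 0 0" --pt "0.6 -0.0031 0.0335 0.0019 0 0 0" --pt "0.6 -0.0031 0.0335 0.0019 0 0 0" --pt "0.6 -0.0031 0.0335 0.0019 0 0 0"

```text
time_s: 21.83
ee_pos: [441.4, 259.6, 225.9]
ee_rot: [-179.8, -0.1, 159.1]
force: [1.0, 0.5, -0.5]
gripper_width: 72.4
gripper_force: 0.0
```

Request:
apply_moves --pt "0.6 -0.0031 0.0335 0.0019 0 0 0" --pt "0.6 0 0 0 0 0 0" --pt "0.6 0 0 0 0 0 0" --pt "0.6 0 0 0 0 0 0"

```text
time_s: 22.17
ee_pos: [438.9, 291.0, 227.9]
ee_rot: [-179.8, -0.1, 159.1]
force: [0.2, -0.5, -0.1]
gripper_width: 72.8
gripper_force: 0.0
```

```bash
python3 - <<'E'
from h import *
f=cams.grab_frame("wrist"); cv2.imwrite("pics/w5.png",f["color"][:,:,::-1])
for x in finder.trace("wax1","wrist")[:2]:
        c,(w,h),a=cv2.minAreaRect(np.argwhere(x["pixels"])[:,::-1].astype(np.float32)); bp=cv2.boxPoints((c,(w,h),a))
        print(x["score"],x["rect"],plane(f,c,22).round(),[plane(f,p,22).round()[:2].tolist() for p in bp])
print(status.state()["ee_pos"])
E
```

```text
0.69 [311.2, 162.6, 28.0, 115.9] [439. 292.  22.] [[488.0, 257.0], [384.0, 301.0], [393.0, 325.0], [498.0, 283.0]]
[439.26452118 290.48638    228.6199699 ]
```

View pics/w5.png

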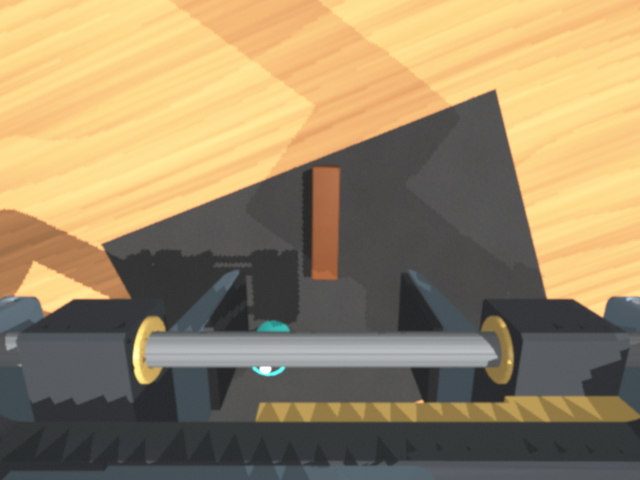

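Request:
apply_moves --pt "0.6 0 0.001 -0.04 0 0 0" --pt "0.6 0 0 -0.04 0 0 0" --pt "0.6 0 0 -0.04 0 0 0" --pt "0.6 0 0 -0.04 0 0 0" --pt "0.6 0 0 -0.034 0 0 0"

```text
time_s: 22.68
ee_pos: [438.9, 290.8, 33.3]
ee_rot: [-179.9, -0.0, 158.9]
force: [-0.1, 0.2, -0.6]
gripper_width: 72.6
gripper_force: 0.0
```

Request:
apply_moves --pt "0.6 0 0 -0.01 0 0 0" --pt "-1 0 0 0 0 0 0" --pt "-1 0 0 0 0 0 0" --pt "-1 0 0 0 0 0 0" --pt "-1 0 0 0 0 0 0"

```text
time_s: 23.1
ee_pos: [441.0, 293.6, 27.6]
ee_rot: [179.8, 0.2, 159.0]
force: [-0.1, -0.4, -0.0]
gripper_width: 49.3
gripper_force: 0.0
```

Request:
apply_moves --pt "-1 0 0 0 0 0 0" --pt "-1 0 0 0 0 0 0" --pt "-1 0 0 0 0 0 0" --pt "-1 0 0 0 0 0 0" --pt "-1 0 0 0 0 0 0"

```text
time_s: 23.52
ee_pos: [439.7, 293.0, 26.0]
ee_rot: [180.0, 0.0, 159.0]
force: [-0.5, -0.5, 6.4]
gripper_width: 25.9
gripper_force: 30.0
```

Request:
apply_moves --pt "-1 0 0 0 0 0 0" --pt "-1 0 0 0 0 0 0" --pt "-1 0 0 0.02 0 0 0" --pt "-1 0 0 0.03 0 0 0" --pt "-1 0 0 0.04 0 0 0"

```text
time_s: 23.93
ee_pos: [437.5, 291.6, 113.7]
ee_rot: [-179.7, -0.3, 159.0]
force: [1.1, 0.4, -1.5]
gripper_width: 25.6
gripper_force: 30.0
```

Request:
apply_moves --pt "-1 0 0 0.04 0 0 0" --pt "-1 0 0 0.025 0 0 0" --pt "-1 0 0 0 0 0 0"

```text
time_s: 24.18
ee_pos: [442.2, 294.7, 186.1]
ee_rot: [179.4, 0.4, 159.0]
force: [0.2, -0.1, -1.2]
gripper_width: 25.6
gripper_force: 30.0
```

Request:
apply_moves --pt "-1 0.016 -0.0338 0 0 0 0" --pt "-1 0.016 -0.0338 0 0 0 0" --pt "-1 0.016 -0.0338 0 0 0 0" --pt "-1 0.016 -0.0338 0 0 0 0" --pt "-1 0.016 -0.0338 0 0 0 0"

```text
time_s: 24.6
ee_pos: [519.1, 122.1, 179.0]
ee_rot: [-179.9, -0.1, 159.1]
force: [0.4, 0.3, -1.4]
gripper_width: 25.8
gripper_force: 30.0
```

Request:
apply_moves --pt "-1 0.016 -0.0338 0 0 0 0" --pt "-1 0.016 -0.0338 0 0 0 0" --pt "-1 0.016 -0.0338 0 0 0 0" --pt "-1 0.016 -0.0338 0 0 0 0" --pt "-1 0.016 -0.0338 0 0 0 0"

```text
time_s: 25.02
ee_pos: [599.2, -46.9, 178.7]
ee_rot: [-180.0, -0.1, 159.0]
force: [0.7, 0.8, -2.2]
gripper_width: 25.9
gripper_force: 30.0
```

Request:
apply_moves --pt "-1 0.015 -0.0338 0 0 0 0" --pt "-1 0 0 0 0 0 0" --pt "-1 0 0 0 0 0 0" --pt "-1 0 0 0 0 0 0" --pt "-1 0 0 0 0 0 0"

```text
time_s: 25.43
ee_pos: [613.6, -77.8, 179.6]
ee_rot: [180.0, -0.1, 159.1]
force: [0.4, 0.6, -0.9]
gripper_width: 26.0
gripper_force: 30.0
```

```bash
python3 - <<'E'
from h import *
f=cams.grab_frame("wrist"); cv2.imwrite("pics/w6.png",f["color"][:,:,::-1])
s=status.state(); print(s["ee_pos"],s["gripper_width"])
E
```

```text
[613.74331651 -77.64714107 179.93848517] 25.56883591076361
```

View pics/w6.png

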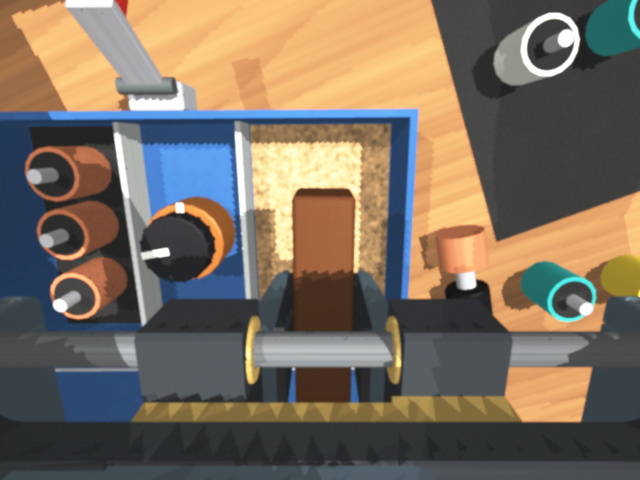

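Request:
apply_moves --pt "-1 0 -0.002 -0.03 0 0 0" --pt "-1 0 0 -0.03 0 0 0" --pt "-1 0 0 -0.03 0 0 0" --pt "-1 0 0 -0.03 0 0 0" --pt "-1 0 0 -0.012 0 0 0"

```text
time_s: 25.9
ee_pos: [611.4, -79.2, 44.5]
ee_rot: [-179.9, -0.4, 159.1]
force: [-1.5, 0.7, -0.2]
gripper_width: 26.0
gripper_force: 30.0
```

Request:
apply_moves --pt "-1 0 0 -0.008 0 0 0" --pt "-1 0 0 -0.006 0 0 0" --pt "-1 0 0 -0.001 0 0 0" --pt "-1 0 0 0 0 0 0" --pt "-1 0 0 0 0 0 0"

```text
time_s: 26.32
ee_pos: [615.4, -80.9, 34.6]
ee_rot: [180.0, 0.1, 159.1]
force: [-0.1, -0.8, -0.8]
gripper_width: 26.0
gripper_force: 30.0
```

Request:
apply_moves --pt "0.0 0 0 0 0 0 0" --pt "0.0 0 0 0 0 0 0" --pt "0.0 0 0 0 0 0 0" --pt "0.0 0 0 0 0 0 0" --pt "0.0 0 0 0 0 0 0"

```text
time_s: 26.73
ee_pos: [614.6, -81.1, 33.7]
ee_rot: [180.0, 0.0, 159.0]
force: [-0.5, -0.0, -0.1]
gripper_width: 45.5
gripper_force: 0.0
```

Request:
apply_moves --pt "0.0 0 0 0.01 0 0 0" --pt "0.0 0 0 0.03 0 0 0" --pt "0.07 0 0 0.04 0 0 0" --pt "0.07 0 0 0.04 0 0 0" --pt "0.3 0 0 0 0 0 0"

```text
time_s: 27.15
ee_pos: [619.2, -81.7, 162.9]
ee_rot: [179.8, 0.9, 159.0]
force: [1.4, -0.1, -0.1]
gripper_width: 52.9
gripper_force: 0.0
```

Request:
apply_moves --pt "1 -0.0074 -0.0198 0.004 0 0 6" --pt "1 -0.0074 -0.0198 0 0 0 6" --pt "1 -0.0074 -0.0198 0 0 0 6" --pt "1 -0.0074 -0.0198 0 0 0 6" --pt "1 -0.0074 -0.0198 0 0 0 6"

```text
time_s: 27.57
ee_pos: [577.1, -180.8, 158.1]
ee_rot: [-180.0, 0.0, -170.6]
force: [0.4, 0.8, 0.9]
gripper_width: 85.8
gripper_force: 0.0
```

Request:
apply_moves --pt "1 0 0 0 0 0 0" --pt "1 0 0 0 0 0 0" --pt "1 0 0 0 0 0 0" --pt "1 0 0 0 0 0 0"

```text
time_s: 27.9
ee_pos: [577.8, -179.2, 157.6]
ee_rot: [180.0, 0.0, -171.0]
force: [-0.7, -0.5, 0.3]
gripper_width: 90.8
gripper_force: 0.0
```

```bash
python3 - <<'E'
from h import *
s=status.state(); print(s["ee_pos"],s["ee_rot"],s["gripper_width"],s["qpos"].round())
f=cams.grab_frame("wrist"); cv2.imwrite("pics/w7.png",f["color"][:,:,::-1])
for b in finder.boxes_of("cap_top","wrist")[:2]: l,t,w,h=b["rect"]; print(b["score"],b["rect"],plane(f,(l+w/2,t+h/2),62))
E
```

```text
[ 577.8110766  -179.20501934  157.58223437] [ 1.79983912e+02  2.71089383e-02 -1.70967115e+02] 90.83882276095412 [ -18.   24.   92.    0.   64. -117.]
0.64 [390.7, 1.7, 126.0, 126.6] [ 447.14181981 -119.54623839   62.        ]
0.61 [287.2, 214.0, 74.7, 76.4] [ 575.56911706 -178.13232557   62.        ]
```

View pics/w7.png

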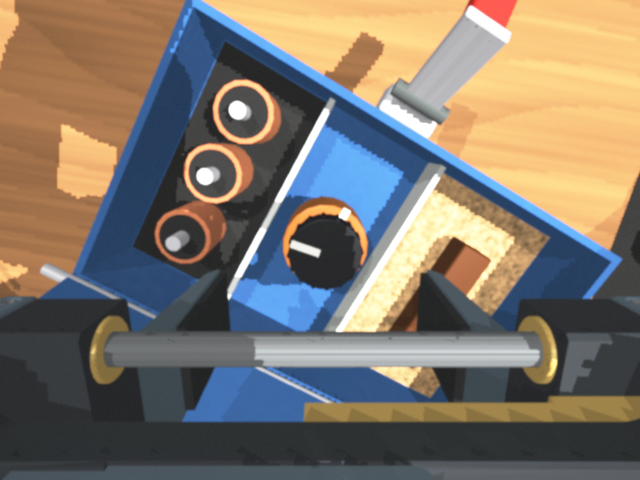

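Request:
apply_moves --pt "1 0 0 -0.03 0 0 0" --pt "1 0 0 -0.03 0 0 0" --pt "1 0 0 -0.025 0 0 0" --pt "1 0 0 -0.0075 0 0 0" --pt "1 0 0 0 0 0 0" --newtons 40

```text
time_s: 28.42
ee_pos: [576.2, -179.0, 62.7]
ee_rot: [179.9, -0.3, -170.9]
force: [0.2, 0.4, 0.4]
gripper_width: 91.2
gripper_force: 0.0
```

Request:
apply_moves --pt "-1 0 0 0 0 0 0" --pt "-1 0 0 0 0 0 0" --pt "-1 0 0 0 0 0 0" --pt "-1 0 0 0 0 0 0" --pt "-1 0 0 0 0 0 0"

```text
time_s: 28.83
ee_pos: [578.0, -180.2, 65.9]
ee_rot: [-180.0, 0.1, -171.0]
force: [-0.1, 0.1, 1.2]
gripper_width: 60.4
gripper_force: 0.0
```

Request:
apply_moves --pt "-1 0 0 0 0 0 0" --pt "-1 0 0 0 0 0 0" --pt "-1 0 0 0 0 0 0" --pt "-1 0 0 0 0 0 0"

```text
time_s: 29.17
ee_pos: [577.3, -178.1, 65.4]
ee_rot: [179.8, 0.0, -171.1]
force: [-0.7, 6.2, 2.5]
gripper_width: 49.3
gripper_force: 40.0
```

```bash
python3 -c "
from h import *
s=status.state(); print(s['ee_pos'],s['force'],s['torque'],s['gripper_width'],s['gripper_force'])"
```

```text
[ 577.32045144 -178.09220235   65.40248035] [-0.71745766  6.20046642  2.45442122] [ 1.19175955 -0.01645185 -0.12201802] 49.30929162130282 39.99998331069946
```

Request:
apply_moves --pt "-1 0 0.001 0 0 0 -6" --pt "-1 0 0 0 0 0 -6" --pt "-1 0 0 0 0 0 -6" --pt "-1 0 0 0 0 0 -6" --pt "-1 0 0 0 0 0 -6"

```text
time_s: 29.58
ee_pos: [577.2, -179.4, 65.4]
ee_rot: [-180.0, 0.0, 158.8]
force: [-1.1, -1.6, 2.1]
gripper_width: 49.0
gripper_force: 40.0
```

Request:
apply_moves --pt "-1 0 0 0 0 0 -6" --pt "-1 0 0 0 0 0 -6" --pt "-1 0 0 0 0 0 -6" --pt "-1 0 0 0 0 0 -6" --pt "-1 0 0 0 0 0 -6"

```text
time_s: 30.0
ee_pos: [576.5, -180.4, 65.4]
ee_rot: [-179.8, 0.1, 128.8]
force: [-3.6, -4.5, 3.4]
gripper_width: 48.9
gripper_force: 40.0
```

Request:
apply_moves --pt "-1 0 0 0 0 0 0" --pt "-1 0 0 0 0 0 0"

```text
time_s: 30.17
ee_pos: [576.5, -180.4, 65.4]
ee_rot: [-179.9, 0.0, 129.0]
force: [-4.0, -4.8, 2.8]
gripper_width: 49.2
gripper_force: 40.0
```

```bash
python3 -c "
from h import *
s=status.state(); print(s['ee_pos'],s['ee_rot'],s['force'],s['torque'],s['gripper_width'],s['gripper_force'])"
```

```text
[ 576.50054542 -180.42806806   65.42999809] [-1.79856455e+02  4.60175765e-02  1.29045965e+02] [-4.03235289 -4.77357984  2.76224575] [-0.64674311  0.32412498 -0.11753541] 49.17312983270066 39.996020793914795
```

Request:
apply_moves --pt "0.5 0.0005 0.0005 0 0 0 0" --pt "0.5 0 0 0 0 0 0" --pt "0.5 0 0 0 0 0 0" --pt "0.5 0 0 0 0 0 6" --pt "0.5 0 0 0 0 0 6"

```text
time_s: 30.58
ee_pos: [578.2, -178.2, 64.9]
ee_rot: [180.0, 0.0, 141.3]
force: [-0.5, -0.3, -0.4]
gripper_width: 68.2
gripper_force: 0.0
```

Request:
apply_moves --pt "0.5 0 0 0 0 0 6" --pt "0.5 0 0 0 0 0 6" --pt "0.5 0 0 0 0 0 6" --pt "0.5 0 0 0 0 0 6" --pt "0.5 0 0 0 0 0 6"

```text
time_s: 31.0
ee_pos: [578.2, -178.2, 64.8]
ee_rot: [180.0, 0.0, 171.3]
force: [-0.1, 0.0, 0.2]
gripper_width: 68.4
gripper_force: 0.0
```

Request:
apply_moves --pt "0.5 0 0 0 0 0 6" --pt "0.5 0 0 0 0 0 6" --pt "0.5 0 0 0 0 0 6" --pt "-1 0 0 0 0 0 0" --pt "-1 0 0 0 0 0 0"

```text
time_s: 31.42
ee_pos: [578.1, -178.3, 64.9]
ee_rot: [180.0, 0.0, -171.1]
force: [-0.3, 0.7, 0.6]
gripper_width: 58.1
gripper_force: 0.0
```

Request:
apply_moves --pt "-1 0 0 0 0 0 0" --pt "-1 0 0 0 0 0 0" --pt "-1 0 0 0 0 0 0" --pt "-1 0 0 0 0 0 0" --pt "-1 0 0 0 0 0 0"

```text
time_s: 31.83
ee_pos: [578.0, -178.0, 64.9]
ee_rot: [179.9, 0.0, -171.0]
force: [-0.3, 2.4, 0.4]
gripper_width: 49.5
gripper_force: 40.0
```

Request:
apply_moves --pt "-1 0 0 0 0 0 -6" --pt "-1 0 0 0 0 0 -6" --pt "-1 0 0 0 0 0 -6" --pt "-1 0 0 0 0 0 -6" --pt "-1 0 0 0 0 0 -6"

```text
time_s: 32.25
ee_pos: [577.8, -179.6, 64.9]
ee_rot: [-179.9, 0.0, 158.8]
force: [-0.5, -2.5, 0.7]
gripper_width: 49.2
gripper_force: 40.0
```

Request:
apply_moves --pt "-1 0 0 0 0 0 -6" --pt "-1 0 0 0 0 0 -6" --pt "-1 0 0 0 0 0 -5" --pt "-1 0 0 0 0 0 0"

```text
time_s: 32.58
ee_pos: [578.0, -180.9, 65.0]
ee_rot: [-179.8, 0.2, 142.2]
force: [-0.4, -5.4, -0.2]
gripper_width: 49.2
gripper_force: 40.0
```

```bash
python3 -c "
from h import *
s=status.state(); print(s['ee_pos'],s['ee_rot'],s['force'],s['torque'],s['gripper_width'],s['gripper_force'])"
```

```text
[ 578.04649767 -180.87951703   64.99814609] [-179.77369536    0.19606325  142.22892213] [-0.36608095 -5.3942951  -0.20163251] [-1.00911551 -0.01485228  0.93257149] 49.185471353106884 40.0004643201828
```

Request:
apply_moves --pt "-1 0 0 0 0 0 -3" --pt "-1 0 0 0 0 0 -2" --pt "-1 0 0 0 0 0 0"

```text
time_s: 32.83
ee_pos: [578.5, -181.8, 65.1]
ee_rot: [-179.8, 0.3, 137.3]
force: [0.4, -8.0, 0.0]
gripper_width: 48.8
gripper_force: 40.0
```

Request:
apply_moves --pt "0.5 0 0 0 0 0 0" --pt "0.5 0 0 0 0 0 0" --pt "0.5 0 0 0 0 0 0" --pt "0.5 0 0 0 0 0 0" --pt "1 0 0 0.01 0 0 0"

```text
time_s: 33.25
ee_pos: [576.6, -177.8, 73.3]
ee_rot: [-179.9, -0.2, 137.0]
force: [0.1, -0.0, 0.0]
gripper_width: 72.5
gripper_force: 0.0
```

Request:
apply_moves --pt "1 0 0 0.03 0 0 0" --pt "1 0 0 0.03 0 0 0" --pt "1 0 0 0.03 0 0 0" --pt "1 0 0 0.03 0 0 0" --pt "1 0 0 0.03 0 0 0"

```text
time_s: 33.67
ee_pos: [577.7, -178.2, 227.3]
ee_rot: [180.0, 0.0, 137.1]
force: [0.0, -0.2, 0.1]
gripper_width: 91.1
gripper_force: 0.0
```

Request:
apply_moves --pt "1 0 0 0.02 0 0 5" --pt "1 0 0 0.02 0 0 5" --pt "1 0 0 0.02 0 0 5" --pt "1 0 0 0 0 0 5" --pt "1 0 0 0 0 0 0"

```text
time_s: 34.08
ee_pos: [578.4, -178.4, 287.3]
ee_rot: [180.0, 0.2, 157.1]
force: [-0.9, -0.7, -0.4]
gripper_width: 91.1
gripper_force: 0.0
```

```bash
python3 - <<'E'
from h import *
s=status.state(); print(s["ee_pos"],s["ee_rot"],s["gripper_width"])
f=cams.grab_frame("wrist"); a=f["color"][120:420,140:540,::-1]
cv2.imwrite("pics/w8.png",cv2.resize(a,None,fx=2,fy=2,interpolation=cv2.INTER_CUBIC))
# clamp and tab triangulation
T=cams.grab_frame("top"); S=cams.grab_frame("side")
p=[582.7,-165.5,np.radians(-21)]
tocase=lambda X:((X-[p[0],p[1],0])@rz(p[2])).round(1)
def cen(f,lo,hi,box):
    h=cv2.cvtColor(f["color"],cv2.COLOR_RGB2HSV); m=cv2.inRange(h,lo,hi); x0,y0,x1,y1=box; k=np.zeros_like(m); k[y0:y1,x0:x1]=m[y0:y1,x0:x1]
    ys,xs=np.nonzero(k); return (xs.mean(),ys.mean()),len(xs),(xs.min(),ys.min(),xs.max(),ys.max())
for n,lo,hi,bt,bs in [("tab",(8,150,120),(22,255,255),(335,155,360,172),(280,122,300,147)),("grip",(0,180,120),(5,255,255),(335,295,365,330),(390,220,420,245))]:
    a=cen(T,lo,hi,bt); b=cen(S,lo,hi,bs); print(n,a,b); X=tri([T,S],[a[0],b[0]]); print(X,tocase(X))
E
```

```text
[ 578.38690787 -178.44843235  287.3046077 ] [179.97093004   0.22273404 157.13694813] 91.14059311354254
tab ((np.float64(348.7529411764706), np.float64(163.75294117647059)), 85, (np.int64(345), np.int64(158), np.int64(353), np.int64(170))) ((np.float64(290.8838383838384), np.float64(137.58585858585857)), 198, (np.int64(280), np.int64(127), np.int64(299), np.int64(146)))
[ 750.18287103 -133.47787007  277.00759825] [144.9  89.9 277. ]<stdin>:11: RuntimeWarning: Mean of empty slice.
  ret = ret.dtype.type(ret / rcount)
Traceback (most recent call last):
ValueError: zero-size array to reduction operation minimum which has no identity
```

View pics/w8.png

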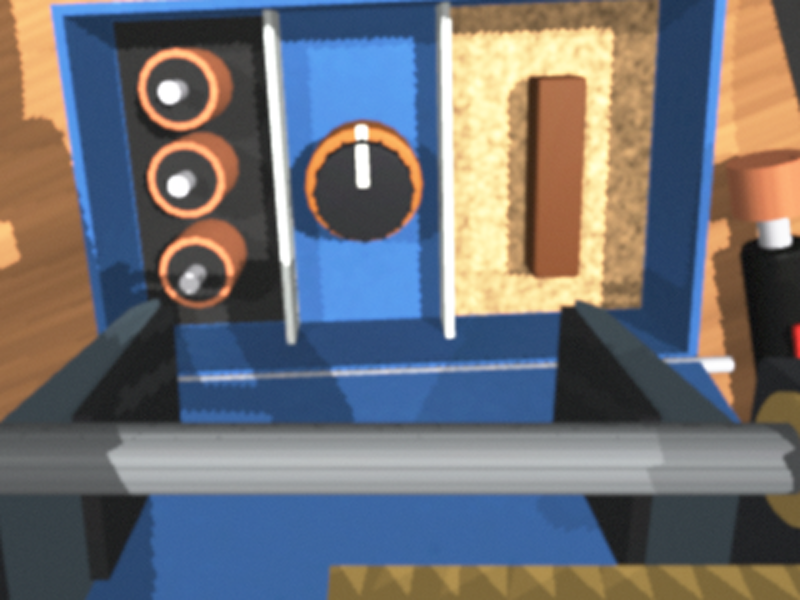

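Request:
apply_moves --pt "0.3 0 0 0.03 0 0 2" --pt "0.3 0 0 0.03 0 0 0" --pt "0.3 0.035 0.0088 0 0 0 0" --pt "0.3 0.035 0.0088 0 0 0 0" --pt "0.3 0.035 0.0088 0 0 0 0"

```text
time_s: 34.65
ee_pos: [683.7, -151.9, 345.4]
ee_rot: [180.0, 0.0, 158.9]
force: [1.2, -0.0, -0.6]
gripper_width: 61.4
gripper_force: 0.0
```

Request:
apply_moves --pt "0.3 0.035 0.0088 0 0 0 0" --pt "0.3 0.035 0.0088 0 0 0 0" --pt "0.3 0 0 0 0 0 0" --pt "0.3 0 0 0 0 0 0" --pt "0.3 0 0 0 0 0 0"

```text
time_s: 35.07
ee_pos: [752.5, -134.5, 343.5]
ee_rot: [-180.0, -0.2, 159.0]
force: [0.5, 0.2, 0.7]
gripper_width: 59.3
gripper_force: 0.0
```

```bash
python3 - <<'E'
from h import *
s=status.state(); print(s["ee_pos"],s["ee_rot"],s["qpos"].round())
f=cams.grab_frame("wrist"); im=f["color"].copy()
p=[582.7,-165.5,np.radians(-21)]
for th in [1.82]:
    for r in (190,217,230):
        u=proj(f,case_pts(p,[(95-r*np.cos(th),90,79+r*np.sin(th))]))[0]; cv2.circle(im,tuple(int(v) for v in u),3,(0,255,0),-1); print(u)
cv2.imwrite("pics/w9.png",im[:,:,::-1])
E
```

```text
[ 752.53906417 -134.53772245  343.46064515] [-1.79955417e+02 -1.65249886e-01  1.58995154e+02] [-11.  36.  44.  -0. 100. -80.]
[322.7171667  254.20342586]
[322.68427338 277.6616497 ]
[322.66583902 290.8083123 ]
```

View pics/w9.png

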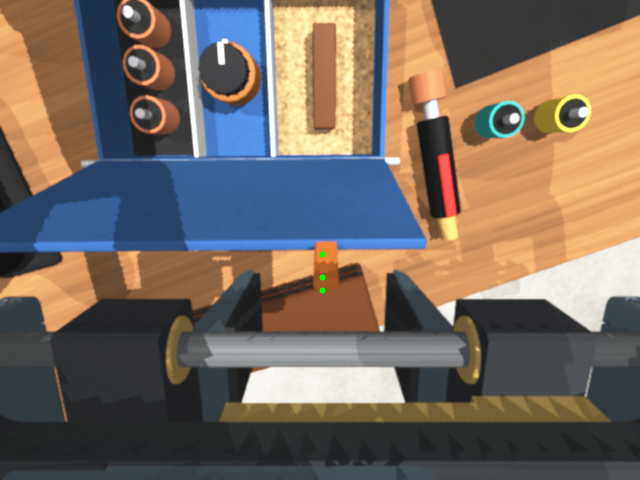

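Request:
apply_moves --pt "0.3 -0.001 0.003 -0.02 0 0 0" --pt "0.3 0 0 -0.02 0 0 0" --pt "0.3 0 0 -0.016 0 0 0" --pt "-1 0 0 0 0 0 0" --pt "-1 0 0 0 0 0 0" --newtons 12

```text
time_s: 35.53
ee_pos: [750.5, -132.0, 289.9]
ee_rot: [-180.0, -0.0, 159.0]
force: [0.4, -0.1, 0.2]
gripper_width: 48.9
gripper_force: 0.0
```

Request:
apply_moves --pt "-1 0 0 0 0 0 0" --pt "-1 0 0 0 0 0 0" --pt "-1 0 0 0 0 0 0" --pt "-1 0 0 0 0 0 0" --pt "-1 0 0 0 0 0 0"

```text
time_s: 35.95
ee_pos: [752.0, -131.7, 289.5]
ee_rot: [-180.0, 0.1, 159.0]
force: [-2.4, -8.9, 2.4]
gripper_width: 15.6
gripper_force: 4.7
```

Request:
apply_moves --pt "-1 0 0 0 0 0 0" --pt "-1 0 0 0 0 0 0"

```text
time_s: 36.12
ee_pos: [751.7, -132.6, 289.4]
ee_rot: [-179.9, 0.0, 159.0]
force: [-1.8, -3.0, 3.0]
gripper_width: 13.9
gripper_force: 12.0
```

```bash
python3 - <<'E'
from h import *
p=[582.7,-165.5,np.radians(-21)]
s=status.state(); X=s["ee_pos"]; g=X+[0,0,5]; c=((g-[p[0],p[1],0])@rz(p[2])); r0=np.hypot(c[0]-95,c[2]-79); a0=np.arctan2(c[2]-79,95-c[0])
print(s["force"],s["torque"],s["gripper_width"],s["gripper_force"],c,r0,a0)
for r in (r0,217):
    N=12; print(r)
    prev=None
    for a in np.linspace(a0,0,15):
        w=case_pts(p,[(95-r*np.cos(a),c[1],79+r*np.sin(a))])[0]-[0,0,5]
        if prev is not None: print(round(a,2),w.round(1),((w-prev)/1000).round(4).tolist())
        prev=w
E
```

```text
[-1.84054967 -3.04183323  2.95033927] [-0.52438168  0.18701573  0.04831642] 13.931377302963948 12.00069934129715 [146.01412962  91.31660597 294.44089674] 221.3983319914612 1.8033034015058225
221.3983319914612
1.67 [ 725.5 -122.5  294.2] [-0.0262, 0.0101, 0.0048]
1.55 [ 698.9 -112.3  295.3] [-0.0266, 0.0102, 0.0011]
1.42 [ 672.4 -102.1  292.8] [-0.0265, 0.0102, -0.0025]
1.29 [646.5 -92.2 286.6] [-0.026, 0.01, -0.0062]
1.16 [621.4 -82.6 276.9] [-0.025, 0.0096, -0.0097]
1.03 [597.8 -73.5 263.9] [-0.0236, 0.0091, -0.0131]
0.9 [575.9 -65.1 247.7] [-0.0219, 0.0084, -0.0162]
0.77 [556.1 -57.5 228.6] [-0.0198, 0.0076, -0.0191]
0.64 [538.8 -50.8 206.9] [-0.0173, 0.0066, -0.0216]
0.52 [524.3 -45.3 183.1] [-0.0146, 0.0056, -0.0238]
0.39 [512.7 -40.8 157.4] [-0.0116, 0.0044, -0.0257]
0.26 [504.2 -37.6 130.4] [-0.0084, 0.0032, -0.027]
0.13 [499.1 -35.6 102.4] [-0.0051, 0.002, -0.028]
0.0 [497.4 -35.   74. ] [-0.0017, 0.0007, -0.0284]
217
1.67 [ 725.1 -122.3  289.8] [-0.0257, 0.0099, 0.0047]
1.55 [ 699.  -112.3  290.9] [-0.0261, 0.01, 0.0011]
1.42 [ 673.1 -102.4  288.4] [-0.026, 0.01, -0.0025]
1.29 [647.6 -92.6 282.4] [-0.0255, 0.0098, -0.006]
1.16 [623.1 -83.2 272.9] [-0.0245, 0.0094, -0.0095]
1.03 [599.9 -74.3 260.1] [-0.0232, 0.0089, -0.0128]
0.9 [578.4 -66.1 244.2] [-0.0215, 0.0082, -0.0159]
0.77 [559.1 -58.6 225.5] [-0.0194, 0.0074, -0.0187]
0.64 [542.1 -52.1 204.3] [-0.017, 0.0065, -0.0212]
0.52 [527.8 -46.6 180.9] [-0.0143, 0.0055, -0.0234]
0.39 [516.5 -42.3 155.8] [-0.0114, 0.0044, -0.0251]
0.26 [508.2 -39.1 129.3] [-0.0083, 0.0032, -0.0265]
0.13 [503.2 -37.2 101.9] [-0.005, 0.0019, -0.0274]
0.0 [501.5 -36.5  74. ] [-0.0017, 0.0006, -0.0279]
```

Request:
apply_moves --pt "-1 -0.0131 0.005 0.0029 0 0 0" --pt "-1 -0.0131 0.0051 0.0019 0 0 0" --pt "-1 -0.0133 0.0051 0.001 0 0 0" --pt "-1 -0.0133 0.0051 0.0001 0 0 0" --pt "-1 -0.0133 0.0051 -0.0008 0 0 0"

```text
time_s: 36.53
ee_pos: [685.9, -107.9, 294.3]
ee_rot: [-179.9, 0.2, 159.0]
force: [0.6, -6.8, -0.1]
gripper_width: 14.0
gripper_force: 12.0
```

Request:
apply_moves --pt "-1 -0.0132 0.0051 -0.0017 0 0 0" --pt "-1 -0.013 0.005 -0.0026 0 0 0" --pt "-1 -0.013 0.005 -0.0036 0 0 0" --pt "-1 -0.0125 0.0048 -0.0044 0 0 0" --pt "-1 -0.0125 0.0048 -0.0053 0 0 0"

```text
time_s: 36.95
ee_pos: [621.3, -83.6, 277.1]
ee_rot: [-179.8, 0.2, 159.0]
force: [-2.2, -8.6, 1.2]
gripper_width: 13.5
gripper_force: 12.0
```

```bash
cat > arc.py <<'E'
from h import *
import sys
p=[582.7,-165.5,np.radians(-21)]
s=status.state(); X=s["ee_pos"]; g=X+[0,0,5]; c=((g-[p[0],p[1],0])@rz(p[2])); r0=np.hypot(c[0]-95,c[2]-79); a0=np.arctan2(c[2]-79,95-c[0])
print(X,s["force"],s["torque"],s["gripper_width"],s["gripper_force"],c,r0,a0)
E
python3 arc.py
```

```text
[621.29445545 -83.62862478 277.13576458] [-2.17328626 -8.61546548  1.21785888] [-1.13216672 -0.17760768  0.12035759] 13.497287037902291 12.008830457925797 [  6.69095132  90.26452926 282.13576458] 221.50085085877765 1.1607139037137426
```

Request:
apply_moves --pt "-1 -0.0118 0.0036 -0.0061 0 0 0" --pt "-1 -0.0118 0.0041 -0.007 0 0 0" --pt "-1 -0.011 0.0042 -0.0077 0 0 0" --pt "-1 -0.011 0.0042 -0.0085 0 0 0" --pt "-1 -0.01 0.0038 -0.0092 0 0 0"

```text
time_s: 37.37
ee_pos: [565.4, -62.8, 238.6]
ee_rot: [-179.9, 0.1, 159.1]
force: [-1.9, -6.6, 2.4]
gripper_width: 13.8
gripper_force: 12.0
```

Request:
apply_moves --pt "-1 -0.0098 0.0038 -0.0099 0 0 0" --pt "-1 -0.0087 0.0033 -0.0105 0 0 0" --pt "-1 -0.0086 0.0033 -0.0111 0 0 0" --pt "-1 -0.0074 0.0028 -0.0117 0 0 0" --pt "-1 -0.0072 0.0028 -0.0121 0 0 0"

```text
time_s: 37.78
ee_pos: [523.7, -47.1, 182.6]
ee_rot: [-179.8, 0.1, 159.1]
force: [-1.0, -7.7, 0.5]
gripper_width: 13.9
gripper_force: 12.0
```

```bash
python3 arc.py
```

```text
[523.68986686 -47.12725194 182.55736871] [-1.03562281 -7.68756782  0.45016287] [-1.18508809 -0.31096189  0.21717725] 13.885629738441745 11.988234668970108 [-97.51170427  89.36314021 187.55736871] 221.01008706157597 0.5134523991562443
```

Request:
apply_moves --pt "-1 -0.006 0.0016 -0.0127 0 0 0" --pt "-1 -0.0057 0.002 -0.013 0 0 0" --pt "-1 -0.0045 0.0016 -0.0134 0 0 0" --pt "-1 -0.0039 0.0014 -0.0136 0 0 0" --pt "-1 -0.003 0.001 -0.0139 0 0 0"

```text
time_s: 38.2
ee_pos: [501.0, -38.7, 115.7]
ee_rot: [-179.9, 0.1, 159.1]
force: [-0.3, -4.5, 1.7]
gripper_width: 14.0
gripper_force: 12.0
```

Request:
apply_moves --pt "-1 -0.0011 0.0005 -0.007 0 0 0" --pt "-1 -0.001 0.0005 -0.007 0 0 0" --pt "-1 -0.0006 0.0003 -0.007 0 0 0" --pt "-1 -0.0006 0.0002 -0.007 0 0 0" --pt "-1 -0.0003 0 -0.005 0 0 0"

```text
time_s: 38.62
ee_pos: [497.6, -37.4, 82.6]
ee_rot: [-179.9, 0.0, 159.1]
force: [-1.4, -5.3, 0.3]
gripper_width: 13.6
gripper_force: 12.0
```

```bash
python3 arc.py
```

```text
[497.57186336 -37.38782927  82.59722448] [-1.35631392 -5.27680973  0.33394175] [-0.85465851 -0.11569725  0.20654351] 13.57457592957577 11.999012678861618 [-125.38525805   89.09581921   87.59722448] 220.55288307693257 0.03899020971515937
```

Request:
apply_moves --pt "-1 0 0 -0.003 0 0 0" --pt "-1 0 0 -0.003 0 0 0" --pt "-1 0 0 -0.002 0 0 0" --pt "-1 0 0 -0.001 0 0 0" --pt "-1 0 0 0 0 0 0"

```text
time_s: 39.03
ee_pos: [497.8, -37.5, 75.3]
ee_rot: [-179.9, 0.1, 159.1]
force: [-2.5, -6.6, 11.0]
gripper_width: 13.7
gripper_force: 12.0
```

Request:
apply_moves --pt "-1 0 0 -0.001 0 0 0" --pt "-1 0 0 -0.001 0 0 0" --pt "-1 0 0 0 0 0 0" --pt "-1 0 0 0 0 0 0"

```text
time_s: 39.37
ee_pos: [498.1, -37.6, 73.7]
ee_rot: [-179.9, 0.1, 159.1]
force: [-3.2, -5.1, 12.1]
gripper_width: 14.0
gripper_force: 12.0
```

Request:
apply_moves --pt "0 0 0 0 0 0 0" --pt "0 0 0 0 0 0 0" --pt "0 0 0 0 0 0 0" --pt "0 0 0 0 0 0 0" --pt "0 0 0 0.02 0 0 0"

```text
time_s: 39.78
ee_pos: [495.0, -35.8, 89.1]
ee_rot: [-179.9, -0.4, 159.0]
force: [0.2, 0.6, -0.6]
gripper_width: 44.0
gripper_force: 0.0
```

Request:
apply_moves --pt "0 0 0 0.03 0 0 0" --pt "0 0 0 0.03 0 0 0" --pt "0 0 0 0.04 0 0 0" --pt "0 0 0 0.04 0 0 0" --pt "0 -0.02 -0.03 0 0 0 0"

```text
time_s: 40.2
ee_pos: [484.7, -64.2, 239.6]
ee_rot: [179.6, 1.0, 159.3]
force: [1.4, -1.1, 1.0]
gripper_width: 45.6
gripper_force: 0.0
```

Request:
apply_moves --pt "0 -0.02 -0.03 0 0 0 0" --pt "0 -0.02 -0.03 0 0 0 0" --pt "0 0 0 0 0 0 0" --pt "0 0 0 0 0 0 0" --pt "0 0 0 0 0 0 0"

```text
time_s: 40.62
ee_pos: [438.0, -126.0, 231.9]
ee_rot: [179.9, 0.0, 159.0]
force: [-0.5, -0.1, -0.9]
gripper_width: 45.7
gripper_force: 0.0
```

```bash
python3 - <<'E'
from h import *
s=status.state(); print(s["ee_pos"])
f=cams.grab_frame("wrist"); im=f["color"].copy(); h=cv2.cvtColor(im,cv2.COLOR_RGB2HSV)
m=cv2.inRange(h,(0,150,80),(4,255,255))|cv2.inRange(h,(174,150,80),(180,255,255))
n,l,st,ce=cv2.connectedComponentsWithStats(m); k=1+np.argmax(st[1:,4]); print(st[k],ce[k])
p=[582.7,-165.5,np.radians(-21)]
for th in np.arange(1.7,2.11,.1):
    X=case_pts(p,[(-107+50*np.cos(th)-d*np.sin(th),-15,84+50*np.sin(th)+d*np.cos(th)) for d in (25,44)]); print(th,X[0].round(),proj(f,X).round().tolist())
cv2.imwrite("pics/w10.png",im[:,:,::-1])
E
```

```text
[ 437.995373   -126.03440918  231.85846027]
[ 309  213   25   49 1136] [321.23415493 237.60299296]
1.7 [ 448. -130.  130.] [[322.0, 268.0], [322.0, 241.0]]
1.8 [ 444. -128.  127.] [[322.0, 260.0], [322.0, 234.0]]
1.9000000000000001 [ 440. -127.  123.] [[322.0, 253.0], [322.0, 227.0]]
2.0 [ 437. -126.  119.] [[322.0, 247.0], [322.0, 222.0]]
2.1000000000000005 [ 434. -124.  115.] [[322.0, 241.0], [322.0, 217.0]]
```

View pics/w10.png

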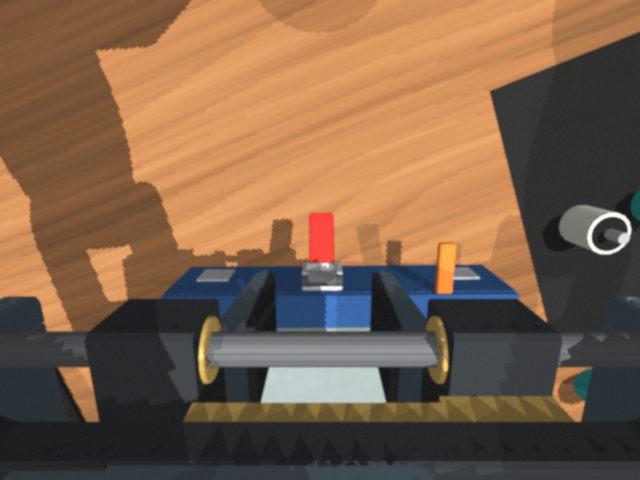

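Request:
apply_moves --pt "0 -0.005 0.002 -0.04 0 0 0" --pt "0 0 0 -0.04 0 0 0" --pt "0 0 0 -0.03 0 0 0" --pt "0 0 0 -0.01 0 0 0" --pt "0 0 0 0 0 0 0" --newtons 15

```text
time_s: 41.08
ee_pos: [431.2, -122.6, 108.9]
ee_rot: [-180.0, -0.4, 159.2]
force: [-0.0, 0.9, -0.5]
gripper_width: 45.6
gripper_force: 0.0
```

Request:
apply_moves --pt "-1 0 0 0 0 0 0" --pt "-1 0 0 0 0 0 0" --pt "-1 0 0 0 0 0 0" --pt "-1 0 0 0 0 0 0" --pt "-1 0 0 0 0 0 0"

```text
time_s: 41.5
ee_pos: [433.4, -125.3, 113.1]
ee_rot: [-179.9, 0.2, 159.1]
force: [-1.0, -3.7, 1.9]
gripper_width: 21.3
gripper_force: 15.0
```

Request:
apply_moves --pt "-1 0 0 0 0 0 0" --pt "-1 0 0 0 0 0 0"

```text
time_s: 41.67
ee_pos: [433.1, -125.2, 112.9]
ee_rot: [-179.9, 0.1, 159.0]
force: [-2.4, -3.6, 4.1]
gripper_width: 21.3
gripper_force: 15.0
```

```bash
cat > arc2.py <<'E'
from h import *
import sys
p=[582.7,-165.5,np.radians(-21)]
s=status.state(); X=s["ee_pos"]; g=X+[0,0,5]; c=((g-[p[0],p[1],0])@rz(p[2])); r=np.hypot(c[0]+107,c[2]-84); a0=np.arctan2(c[2]-84,c[0]+107)
print(X,s["force"],s["torque"],s["gripper_width"],s["gripper_force"],c,"r",r,"theta",a0-.54)
prev=X; n=int(sys.argv[1])
for a in np.linspace(a0,.54,n+1)[1:]:
    w=case_pts(p,[(-107+r*np.cos(a),c[1],84+r*np.sin(a))])[0]-[0,0,5]
    print(round(a-.54,2),w.round(1),((w-prev)/1000).round(4).tolist()); prev=w
E
python3 arc2.py 20
```

```text
[ 433.06509168 -125.19672403  112.86529486] [-2.37600838 -3.62665901  4.06719005] [-0.7267716   0.12249207 -0.09841912] 21.319608374528514 15.004019737243652 [-154.1396239   -15.99800571  117.86529486] r 58.04310757649743 theta 1.9786214958532407
1.88 [ 436.4 -126.5  117.4] [0.0033, -0.0013, 0.0045]
1.78 [ 440.1 -127.9  121.5] [0.0037, -0.0014, 0.0041]
1.68 [ 444.2 -129.5  125.2] [0.0041, -0.0016, 0.0037]
1.58 [ 448.7 -131.2  128.4] [0.0044, -0.0017, 0.0032]
1.48 [ 453.3 -133.   131.2] [0.0047, -0.0018, 0.0028]
1.39 [ 458.3 -134.9  133.4] [0.0049, -0.0019, 0.0023]
1.29 [ 463.4 -136.8  135.2] [0.0051, -0.002, 0.0017]
1.19 [ 468.6 -138.9  136.3] [0.0052, -0.002, 0.0012]
1.09 [ 474.  -140.9  136.9] [0.0053, -0.002, 0.0006]
0.99 [ 479.3 -143.   137. ] [0.0054, -0.0021, 0.0]
0.89 [ 484.7 -145.   136.5] [0.0053, -0.002, -0.0005]
0.79 [ 489.9 -147.   135.4] [0.0053, -0.002, -0.0011]
0.69 [ 495.1 -149.   133.8] [0.0051, -0.002, -0.0016]
0.59 [ 500.  -150.9  131.6] [0.005, -0.0019, -0.0022]
0.49 [ 504.8 -152.7  128.9] [0.0047, -0.0018, -0.0027]
0.4 [ 509.2 -154.4  125.7] [0.0045, -0.0017, -0.0032]
0.3 [ 513.4 -156.   122.1] [0.0042, -0.0016, -0.0036]
0.2 [ 517.2 -157.5  118. ] [0.0038, -0.0015, -0.0041]
0.1 [ 520.6 -158.8  113.6] [0.0034, -0.0013, -0.0044]
0.0 [ 523.6 -159.9  108.8] [0.003, -0.0011, -0.0048]
```

Request:
apply_moves --pt "-0.3 0 0 0 0 0 0" --pt "-0.3 0 0 0 0 0 0" --pt "-0.3 -0.0056 0.0015 -0.003 0 0 0" --pt "-0.3 0 0 0 0 0 0" --pt "-1 0 0 0 0 0 0"

```text
time_s: 42.08
ee_pos: [426.3, -122.4, 108.5]
ee_rot: [180.0, -0.1, 159.0]
force: [-0.6, 0.1, 1.0]
gripper_width: 28.0
gripper_force: 0.0
```

Request:
apply_moves --pt "-1 0 0 0 0 0 0" --pt "-1 0 0 0 0 0 0" --pt "-1 0 0 0 0 0 0" --pt "-1 0 0 0 0 0 0"

```text
time_s: 42.42
ee_pos: [426.9, -123.0, 108.9]
ee_rot: [-180.0, -0.0, 159.1]
force: [-0.5, -1.0, -1.2]
gripper_width: 18.2
gripper_force: 15.0
```

```bash
python3 arc2.py 20
```

```text
[ 426.85592655 -123.02898518  108.85142559] [-0.50768008 -1.00748997 -1.23889252] [-0.18250698 -0.00237766  0.2806943 ] 18.18777267521673 15.000139474868774 [-160.71322705  -16.19941292  113.85142559] r 61.45094279074054 theta 2.0943413142469947
1.99 [ 430.  -124.3  114.3] [0.0032, -0.0012, 0.0055]
1.88 [ 433.7 -125.7  119.4] [0.0037, -0.0014, 0.0051]
1.78 [ 437.9 -127.3  124. ] [0.0042, -0.0016, 0.0046]
1.68 [ 442.5 -129.   128.1] [0.0046, -0.0018, 0.0041]
1.57 [ 447.5 -131.   131.7] [0.005, -0.0019, 0.0036]
1.47 [ 452.8 -133.   134.7] [0.0053, -0.002, 0.003]
1.36 [ 458.4 -135.1  137.1] [0.0056, -0.0021, 0.0024]
1.26 [ 464.2 -137.3  138.9] [0.0058, -0.0022, 0.0018]
1.15 [ 470.1 -139.6  140. ] [0.0059, -0.0023, 0.0011]
1.05 [ 476.1 -141.9  140.4] [0.006, -0.0023, 0.0004]
0.94 [ 482.1 -144.2  140.2] [0.006, -0.0023, -0.0002]
0.84 [ 488.  -146.5  139.3] [0.0059, -0.0023, -0.0009]
0.73 [ 493.8 -148.7  137.7] [0.0058, -0.0022, -0.0016]
0.63 [ 499.5 -150.9  135.5] [0.0056, -0.0022, -0.0022]
0.52 [ 504.9 -153.   132.7] [0.0054, -0.0021, -0.0028]
0.42 [ 510.  -154.9  129.3] [0.0051, -0.002, -0.0034]
0.31 [ 514.7 -156.7  125.3] [0.0047, -0.0018, -0.004]
0.21 [ 519.  -158.4  120.9] [0.0043, -0.0017, -0.0045]
0.1 [ 522.9 -159.9  115.9] [0.0039, -0.0015, -0.0049]
0.0 [ 526.2 -161.2  110.6] [0.0034, -0.0013, -0.0053]
```

Request:
apply_moves --pt "-1 0.0032 -0.0012 0.0055 0 0 0" --pt "-1 0.0037 -0.0014 0.0051 0 0 0" --pt "-1 0.0042 -0.0016 0.0046 0 0 0" --pt "-1 0.0046 -0.0018 0.0041 0 0 0" --pt "-1 0.005 -0.0019 0.0036 0 0 0"

```text
time_s: 42.83
ee_pos: [447.1, -130.6, 131.8]
ee_rot: [-180.0, -0.2, 159.0]
force: [-2.5, -0.4, -8.8]
gripper_width: 17.7
gripper_force: 15.0
```

Request:
apply_moves --pt "-1 0.0053 -0.002 0.003 0 0 0" --pt "-1 0.0056 -0.0021 0.0024 0 0 0" --pt "-1 0.0058 -0.0022 0.0018 0 0 0" --pt "-1 0.0059 -0.0023 0.0011 0 0 0" --pt "-1 0.006 -0.0023 0.0004 0 0 0"

```text
time_s: 43.25
ee_pos: [475.6, -141.3, 140.5]
ee_rot: [180.0, -0.2, 159.0]
force: [-6.5, 0.8, -4.2]
gripper_width: 18.2
gripper_force: 16.3
```

```bash
python3 arc2.py 10
```

```text
[ 475.60216688 -141.33897776  140.52021058] [-6.499719    0.77292652 -4.15980159] [0.45014629 1.26982738 0.33834656] 18.230112921505018 16.294228085316718 [-108.64297672  -15.82417341  145.52021058] r 61.54214557692403 theta 1.0574962724422543
0.95 [ 481.7 -143.7  140.3] [0.0061, -0.0023, -0.0002]
0.85 [ 487.7 -146.   139.5] [0.006, -0.0023, -0.0009]
0.74 [ 493.6 -148.2  138. ] [0.0059, -0.0023, -0.0015]
0.63 [ 499.3 -150.4  135.8] [0.0057, -0.0022, -0.0022]
0.53 [ 504.8 -152.5  132.9] [0.0055, -0.0021, -0.0028]
0.42 [ 509.9 -154.5  129.5] [0.0052, -0.002, -0.0034]
0.32 [ 514.7 -156.4  125.5] [0.0048, -0.0018, -0.004]
0.21 [ 519.1 -158.   121. ] [0.0044, -0.0017, -0.0045]
0.11 [ 523.  -159.5  116. ] [0.0039, -0.0015, -0.005]
0.0 [ 526.4 -160.8  110.6] [0.0034, -0.0013, -0.0054]
```

Request:
apply_moves --pt "-1 0.0061 -0.0023 -0.0002 0 0 0" --pt "-1 0.006 -0.0023 -0.0009 0 0 0" --pt "-1 0.0059 -0.0023 -0.0015 0 0 0" --pt "-1 0.0057 -0.0022 -0.0022 0 0 0" --pt "-1 0.0055 -0.0021 -0.0028 0 0 0"

```text
time_s: 43.67
ee_pos: [504.5, -152.2, 132.9]
ee_rot: [180.0, -0.3, 159.0]
force: [-7.4, 2.0, -2.1]
gripper_width: 18.1
gripper_force: 15.5
```

Request:
apply_moves --pt "-1 0.0052 -0.002 -0.0034 0 0 0" --pt "-1 0.0048 -0.0018 -0.004 0 0 0" --pt "-1 0.0044 -0.0017 -0.0045 0 0 0" --pt "-1 0.0039 -0.0015 -0.005 0 0 0" --pt "-1 0 0 0 0 0 0"

```text
time_s: 44.08
ee_pos: [525.2, -160.0, 116.4]
ee_rot: [179.9, 0.1, 159.0]
force: [-2.6, 1.2, -3.1]
gripper_width: 18.0
gripper_force: 15.0
```

```bash
python3 - <<'E'
import sys; sys.argv=["",1]
sys.argv[1]="4"
exec(open("arc2.py").read())
f=cams.grab_frame("side"); a=f["color"][90:290,230:450,::-1]; cv2.imwrite("pics/s2.png",cv2.resize(a,None,fx=3,fy=3,interpolation=cv2.INTER_CUBIC))
E
```

```text
[ 525.19724763 -160.02107875  116.36681017] [-2.56289463  1.24002501 -3.11565013] [0.24524227 0.29312707 0.10109266] 17.95947479552425 14.999137669801712 [-55.64691385 -15.49212982 121.36681017] r 63.50919586375351 theta 0.08903965084510046
0.07 [ 526.  -160.3  115.2] [0.0008, -0.0003, -0.0012]
0.04 [ 526.7 -160.6  114. ] [0.0007, -0.0003, -0.0012]
0.02 [ 527.4 -160.9  112.9] [0.0007, -0.0003, -0.0012]
0.0 [ 528.1 -161.1  111.7] [0.0007, -0.0003, -0.0012]
```

View pics/s2.png

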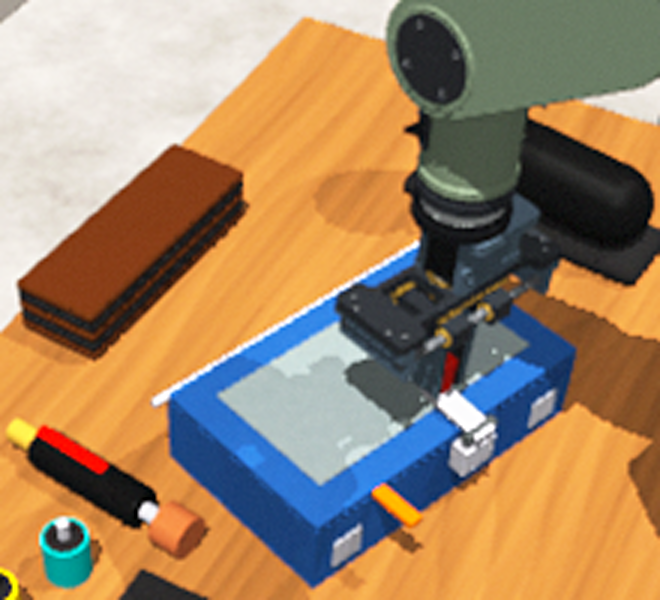

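Request:
apply_moves --pt "-1 0.001 -0.0004 -0.002 0 0 0" --pt "-1 0.001 -0.0004 -0.002 0 0 0" --pt "-1 0.001 -0.0004 -0.002 0 0 0" --pt "-1 0 0 0 0 0 0"

```text
time_s: 44.47
ee_pos: [528.7, -161.4, 111.0]
ee_rot: [179.9, 0.2, 159.0]
force: [0.4, 1.8, 3.6]
gripper_width: 18.0
gripper_force: 15.0
```

Request:
apply_moves --pt "-1 0.001 -0.0004 -0.002 0 0 0" --pt "-1 0.0005 0 -0.002 0 0 0" --pt "-1 0 0 0 0 0 0"

```text
time_s: 44.72
ee_pos: [529.9, -161.8, 108.7]
ee_rot: [180.0, 0.3, 159.0]
force: [-4.4, 2.8, 15.2]
gripper_width: 17.8
gripper_force: 15.0
```

```bash
python3 arc2.py 1
```

```text
[ 529.85758163 -161.81354789  108.74275871] [-4.40494059  2.8049397  15.21907577] [0.4846121  0.59580163 0.09711321] 17.832014356177762 14.994930177927017 [-50.65375376 -15.49542959 113.74275871] r 63.7144501737359 theta -0.054315971034702704
0.0 [ 528.3 -161.2  111.8] [-0.0016, 0.0006, 0.003]
```

Request:
apply_moves --pt "-0.2 0 0 0 0 0 0" --pt "-0.2 0 0 0 0 0 0" --pt "-0.2 0 0 0 0 0 0" --pt "-0.2 0 0 0.02 0 0 0" --pt "-0.2 0 0 0.03 0 0 0"

```text
time_s: 45.13
ee_pos: [526.5, -161.0, 153.3]
ee_rot: [-180.0, -0.4, 159.0]
force: [0.3, 0.2, 0.5]
gripper_width: 36.3
gripper_force: 0.0
```

Request:
apply_moves --pt "-1 0 0 0 0 0 0" --pt "-1 0 0 0 0 0 0" --pt "-1 0 0 0 0 0 0" --pt "-1 0 0 0 0 0 0" --pt "-1 0 0 0 0 0 0"

```text
time_s: 45.55
ee_pos: [527.7, -161.3, 154.8]
ee_rot: [-180.0, -0.1, 159.0]
force: [0.6, -0.2, 0.3]
gripper_width: 6.1
gripper_force: 0.0
```

Request:
apply_moves --pt "-1 0 0 -0.008 0 0 0" --pt "-1 0 0 -0.004 0 0 0" --pt "-1 0 0 -0.002 0 0 0" --pt "-1 0 0 0 0 0 0"

```text
time_s: 45.88
ee_pos: [527.9, -161.3, 142.1]
ee_rot: [-180.0, -0.1, 159.0]
force: [-1.9, 1.6, 5.9]
gripper_width: 0.6
gripper_force: 2.8
```

Request:
apply_moves --pt "-1 0 0 -0.0015 0 0 0" --pt "-1 0 0 0 0 0 0" --pt "-1 0 0 0 0 0 0"

```text
time_s: 46.13
ee_pos: [528.0, -161.4, 141.9]
ee_rot: [180.0, -0.0, 159.0]
force: [-3.5, 0.9, 12.4]
gripper_width: 0.7
gripper_force: 6.3
```

Request:
apply_moves --pt "-1 0 0 0.02 0 0 0" --pt "-1 0 0 0.04 0 0 0" --pt "-1 0 0 0.04 0 0 0" --pt "-1 -0.03 0 0.03 0 0 0" --pt "-1 -0.04 0 0 0 0 0"

```text
time_s: 46.55
ee_pos: [463.2, -162.8, 275.2]
ee_rot: [180.0, 0.7, 159.1]
force: [1.0, -1.2, 0.3]
gripper_width: 0.5
gripper_force: 0.0
```

Request:
apply_moves --pt "-1 -0.04 0 0 0 0 0" --pt "-1 -0.04 0 0 0 0 0" --pt "-1 0 0 0 0 0 0" --pt "-1 0 0 0 0 0 0"

```text
time_s: 46.88
ee_pos: [377.4, -161.3, 269.9]
ee_rot: [180.0, 0.0, 159.0]
force: [0.1, 0.7, -0.0]
gripper_width: 0.3
gripper_force: 0.0
```

```bash
python3 - <<'E'
from h import *
f=cams.grab_frame("side"); a=f["color"][100:430,150:460,::-1]; cv2.imwrite("pics/s3.png",cv2.resize(a,None,fx=1.8,fy=1.8,interpolation=cv2.INTER_CUBIC))
print(status.state()["ee_pos"])
E
```

```text
[ 378.930176   -161.610606    270.05099129]
```

View pics/s3.png

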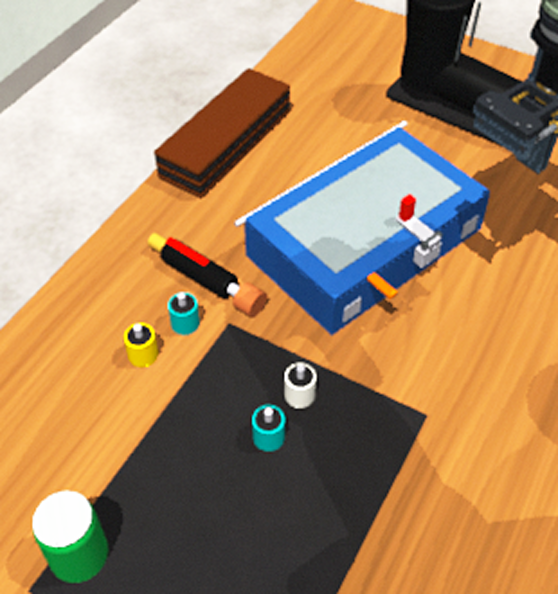

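The picture shows the lid shut, the clamp down at about (415,220), no rust drums or wax bars left on the bench, and the look-alikes and bystanders where they were.

```bash
python3 -c "
from workcell import env
print(env.job_done())"
```

```text
the job is handed in; nothing more can be done
None
```

The job is handed in: three drums in the black-floored bay, the one wax bar (no second was out) in the cork bay, the jar cap tight, the lid shut and the clamp fully down, with the boot, grinder, can and look-alikes left alone.

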